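Load the paper roll and lock the stand's stabiliser leg at its mark

ROBOT

A 7-joint arm with a two-finger parallel gripper is mounted at the origin on the work surface. World frame = base frame: x ahead of the robot, y to its left, z up, the work surface at z = 0. Lengths are in m, angles in rad, forces in N, time in s.
With the tool pointing down it reaches from about 0.4 to 0.875 m from the base axis. Payload 4.4 kg.
Tool frame: the origin (TCP) lies between the finger pads; the fingertips stand 11 mm ahead of it and the grasp point (between the pads) lies 8 mm behind it (r.finger_overhang is the distance from the TCP to the fingertips, in m); z points along the fingers, y is the direction in which the jaws open and shut (so a half turn about z gives the same grasp; the last joint's range is limited). The gripper opens to 85 mm and grips with 20 to 120 N. Pads are 22 mm wide; open, the fingers measure 114 mm over their backs; the gripper's body (76 mm by 85 mm) begins 54 mm behind the grasp point. The pads swing forward as they close: fully open they stand 13 mm farther back than shut.
Start: joints at [1.038, 0.628, 0.038, 1.517, -0.027, 0.996, -0.02], TCP at [0.293, -0.58, 0.242] pointing down, gripper open.
Joint ranges: [-3.06, 3.06], [-0.37, 2.12], [-1.25, 1.32], [0.18, 2.47], [-1.1, 4.24], [0.23, 1.98], [-2.94, 2.94]. Speed limits (rad/s): [2.57, 2.57, 3.14, 3.14, 3.14, 3.14, 3.14].

INTERFACE

Orientations are given as a unit quaternion [x, y, z, w].
In Python, from station import r gives the robot as it stands.
- The arm moves only by the tool move_arm, never from a script. Its arguments are lists of equal length, an entry for each row: "claw": the opening, from 0 (shut) to 1 (fully open); "delta_pos": the shift along the tool's x, y, z in mm, a list of three; "dr": the turn, a rotation vector about the tool's x, y, z in degrees, a list of three. In form: {"claw": [claw, ...], "delta_pos": [[x, y, z], ...], "dr": [[rx, ry, rz], ...]}. A call has exactly 5 rows; each row shifts and turns the pose as measured when the row begins, along the tool's axes as they then stand; what a row does not reach is not made up. A row lasts 1/12 s, in which the tool goes at most 41.7 mm and 7.16 degrees, less where a joint would pass 70% of its speed; a pose out of reach is approached as far as the arm can. A call is refused whole if a number of a shift passes 41.7 or a number of a turn 7.16, either way. A call with a gripper value outside its range is refused whole. The fingers move at their own pace and stop on an object; "grip_force" is the grip in N (left out, the last holds). Time passes only in rows, so rows that do not move let the fingers close, or fill a call up. It gives the time, the measured TCP pose, the force and the opening at its end, in the units of the state.
- r.get_state(): the state, without advancing time (a new reading comes with each control period).
- r.camera(name): name is "scene" or "top"; returns (picture, depth): 384x512x3 uint8, red, green, blue; 384x512 float32, m along the optical axis (not along the pixel's ray), 0 where there is no reading.
- r.get_calibration(name): a dict with "camera_matrix" (3x3 intrinsics, pixels), "R" (3x3) and "t" (3): a world point X has camera coordinates R X + t. Camera axes: x right, y down, z forward; pixel columns grow to the right and rows downward; lengths in m; the calibration is good to about 2 mm. A picture is of the moment at which its call begins. get_calibration takes no time and is no camera call.
- r.sign_off(): hands the job in, once; it reports no verdict.
Trained networks look in the newest picture that a camera, given by its name, has taken for a name from the list of things; names that differ only in an ending like _2 or _b are one class to them, and where a whole thing is asked for, a point or a joint stands for the part that bears it (a point fixed in the world has none). Each returns a list of dicts, best first, with "p" (0 to 1); they miss things now and then, are a little off and sometimes report something else, mostly with a low value. They report only what shows in the picture. A call takes as long as a camera call. They do not tell look-alikes from the thing itself.
- r.find_in(camera, name): "box" ([left, top, width, height] in pixels, round what is visible of it).
- r.silhouettes(camera, name): "pixels" (384x512 bool, what is visible of it) and "box" ([left, top, width, height] in pixels, round what is visible of it).
The state is a dict: "clock": time; "joint_pos": joint angles; "joint_vel": joint speeds; "joint_efforts": joint torques, N m; "tcp_pos": TCP position; "ee_rot": TCP orientation; "wrist_force": force on the tool from outside, world axes, zero at the start; "moment": the same for the moment, N m; "grip_width": finger opening in m.
Only numpy, scipy, OpenCV 4.12 (cv2) and the standard library are available. Lean on these libraries where they do the work, as an engineer would, in place of code of your own. Each camera call takes 0.05 s, during which the arm holds its last target.

TASK

Put the paper roll over the upright spindle of the roll stand so that it stands down on the base. Then pull the stand's sprung leg out by its lug until the dark line on the leg is level with the mouth of the collar and, while holding the leg there, squeeze the cam lever fully closed alongside it. Finish while still holding the leg firmly at that mark with the lever closed: do not let go, and leave the mug, the pepper mill and the jar where they are.

Things in the scene. Friction and masses are not known exactly. Their poses are not given: they have to be found in the camera images.
- roll: Short roll of white paper on a cardboard core, standing upright and loose on the worktop; 64 mm outside diameter, 120 mm tall, straight hole of 37 mm diameter right through. Origin at the centre of its underside, z axis along its axis, up. About 0.13 kg, solid enough to grip by its sides.
- stand: Roll stand fixed to the worktop; place and yaw vary. Origin on the worktop under the spindle, z up. Steel base plate 14 mm thick, stand x -65 to 65, y -100 to 65 mm. The leg comes out along stand -y through a collar of two upright cheeks (y -55 to -100, x -20 to 18 mm, 52 mm high, open on top but for a bridge 54 mm high at its inner end); the lever's pivot block beside it reaches x 34 mm.
- spindle_top (a point): Centre of the top of the wooden spindle: upright, 30 mm diameter, tapering to 18 mm over the last 12 mm, 104 mm above the worktop, on the stand's axis. The roll's underside rests on the base plate at 14 mm height.
- collar_mouth (a point): Point on the middle of the leg's top (46 mm high) at the outer end face of the collar; fixed to the stand, axes as the stand's. The line on the leg must be level with this.
- leg_mark (a point): Middle of the dark line (3 mm wide, across the leg's top) at the leg's top, 46 mm high; moves with the leg, axes as the stand's. Reads the same stand y as collar_mouth when the leg is at its mark; at the start it is 24 to 35 mm inside the collar.
- leg: Sliding aluminium leg: bar 14 mm wide (stand x -7 to 7), 20 to 46 mm above the worktop; leg-frame y -38 to -172 mm, rubber foot 24 mm wide at y -168 to -184. Axes as stand; origin at the stand's when fully in, moving along stand -y by up to 55 mm; 35 mm is the mark. A 120 N/m spring pulls it in (4 N at the mark, friction 1.6 N): let go with the lever open, it slides back. A closed lever clamps it.
- leg_lug (a point): Middle of the lug's face that looks to the collar (stand +y): pull here along stand -y. The lug is a square finger on the leg's -x side, stand x -7 to -32 mm, 10 mm thick along y, 20 to 58 mm high; this point is at stand x -19, height 39 mm. Free gap along y from collar mouth to this face: 38 to 49 mm at the start, 73 mm at the mark. On that side of the leg there is only the worktop.
- lever (a joint): Turn of the black cam lever about an upright pin at stand x 21.6, y -90 mm. 0 = fully closed, against its stop, lying along the leg's +x side; it opens by swinging its tip to stand +x, to 0.5 rad at most. Starts 0.38 to 0.46 rad open, stays where left. Closing takes a few newtons at the tip; near closed its cam presses on the leg and clamps it.
- lever_tip (a point): Tip of the lever on its outer face (the one to press), 34 mm high. The arm is 8 mm thick, 23 to 45 mm above the worktop, and ends 85 mm from the pin. Closed: tip at stand x 20, y -175 mm, the arm at x 12 to 20 mm, so leg and lever are 27 mm wide over both outer faces. Open at the start: about 60 mm over both at the tip, so open fingers span both.
- mug: White mug, 80 mm diameter, 95 mm tall, a bystander; origin at its underside.
- pepper_mill: Dark wooden pepper mill, 58 mm diameter, 150 mm tall, a bystander; origin at its underside.
- jar: Closed glass jar, 72 mm diameter, 100 mm tall, a bystander; origin at its underside.
There are look-alikes about, which are no part of the job. Leave any blue or yellow look-alike of the roll alone.

How it is judged:
By the outcome, as a careful person would: the job done as asked, in the order asked, and still so for the second after the job is handed in, while the arm keeps its last pose, push and grip.
It also fails if it takes over 51 s, if anything falls off the work surface, if the arm or the gripper's body presses on something with over 40 N, if the wrist force passes 120 N, or if a joint passes its speed limit or range.

## Working session

There is one attempt and no reset: what is moved stays moved. The work goes in short steps, Python scripts to look and compute and a tool call to move; the robot and the scene stay as the last step left them, time stands still between calls to the robot, and variables do not carry over. Pictures are saved under pics/ and viewed, and the job is handed in when it is done.

Besides the shell and the picture viewer there is one more tool, called after "Request:" by a JSON object that holds its "fn" and its "kwargs", one argument or row to a line. move_arm: Moves the arm, as the interface text tells. Its arguments: {"type":"object","properties":{"claw":{"type":"array"},"delta_pos":{"type":"array"},"dr":{"type":"array"},"grip_force":{"type":"number"}},"required":["claw","delta_pos","dr"]}

```bash
ls; mkdir -p pics; python3 - <<'E'
from station import r
import cv2,numpy as np
print(r.get_state())
for n in("scene","top"):
    p,d=r.camera(n); cv2.imwrite(f"pics/{n}0.png",p[:,:,::-1]); np.save(f"{n}0.npy",d)
    c=r.get_calibration(n); print(n,c)
E
```

```text
pics
{'clock': 0.0, 'joint_pos': array([ 1.03820137,  0.629337  ,  0.03845879,  1.51837122, -0.02700642,
        0.99627922, -0.02002909]), 'joint_vel': array([ 0.00194614, -0.0014206 ,  0.00030886, -0.00117237,  0.00051547,
        0.00040767, -0.00055784]), 'joint_efforts': array([ 8.67420677e-04, -5.63408911e+01,  1.22718751e+00, -1.93443060e+01,
        1.11313883e-02,  1.05447922e-02, -1.72311462e-05]), 'tcp_pos': array([ 0.29226683, -0.57991564,  0.24139425]), 'ee_rot': array([ 9.72891152e-01,  2.31261596e-01, -2.30963194e-04, -9.09280890e-04]), 'wrist_force': array([-0.02961202,  0.33291435,  0.55381401]), 'moment': array([-0.0227811 ,  0.01086858, -0.00356006]), 'grip_width': 0.08568528310477909}
scene {'camera_matrix': array([[402.36230729,   0.        , 252.62863668],
       [  0.        , 402.36230729, 191.86926339],
       [  0.        ,   0.        ,   1.        ]]), 'R': array([[-0.01236902,  0.99992075, -0.0023452 ],
       [ 0.54626341,  0.00479278, -0.83759973],
       [-0.83752211, -0.01164138, -0.5462794 ]]), 't': array([-0.01705325, -0.2282115 ,  1.75578089])}
top {'camera_matrix': array([[363.03390273,   0.        , 257.62148312],
       [  0.        , 363.03390273, 191.63731554],
       [  0.        ,   0.        ,   1.        ]]), 'R': array([[ 0.00464207, -0.99990645, -0.01286656],
       [-0.98556855, -0.00239752, -0.16925979],
       [ 0.16921311,  0.0134666 , -0.98548748]]), 't': array([0.02402212, 0.58553968, 1.06006514])}
```

View pics/scene0.png

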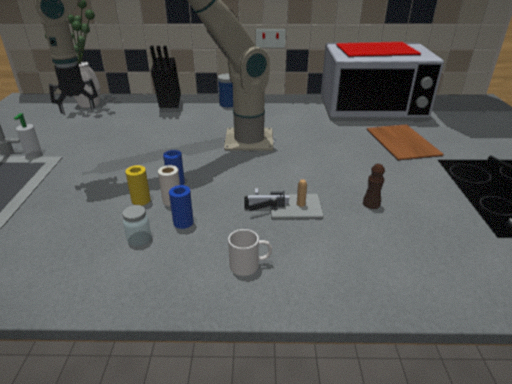

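View pics/top0.png

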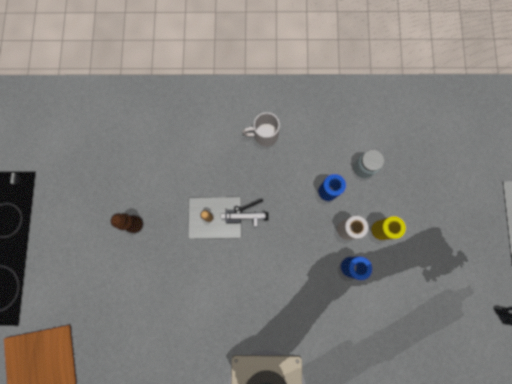

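The white roll is at top (357,227), with blue look-alikes at (333,187) and (358,267) and a yellow one at (393,228). The only white tube is the roll described. The stand is at top (215,217), with its leg pointing right (world −y).

```bash
cat > h.py <<'E'
from station import r
import cv2,numpy as np
def pts(name,d,mask=None):
    c=r.get_calibration(name);K,R,t=c["camera_matrix"],c["R"],c["t"]
    v,u=np.mgrid[:384,:512]
    P=np.stack([(u-K[0,2])/K[0,0]*d,(v-K[1,2])/K[1,1]*d,d],-1)
    return (P-t)@R
def proj(name,X):
    c=r.get_calibration(name);q=c["R"]@np.asarray(X,float)+c["t"];q=c["camera_matrix"]@q;return q[:2]/q[2]
def px2w(name,u,v,z):
    c=r.get_calibration(name);K,R,t=c["camera_matrix"],c["R"],c["t"]
    ray=R.T@np.linalg.solve(K,[u,v,1.]);o=-R.T@t
    return o+ray*(z-o[2])/ray[2]
def crop(img,x0,y0,x1,y1,f,fn):
    cv2.imwrite(fn,cv2.resize(img[y0:y1,x0:x1,::-1],None,fx=f,fy=f,interpolation=cv2.INTER_CUBIC))
E
python3 - <<'E'
from h import *
p=cv2.imread("pics/top0.png")[:,:,::-1];d=np.load("top0.npy")
crop(p,180,190,280,245,8,"pics/stand_crop.png")
crop(p,310,165,415,290,5,"pics/roll_crop.png")
W=pts("top",d);hsv=cv2.cvtColor(np.ascontiguousarray(p),cv2.COLOR_RGB2HSV)
# ring tops
for nm,(u,v) in dict(white=(357,227),yellow=(393,228),blue1=(333,187),blue2=(358,267)).items():
    s=np.zeros((384,512),bool);s[v-20:v+21,u-20:u+21]=1
    m=s&(W[...,2]>.105)&(W[...,2]<.135)
    q=W[m]; (c,rad)=cv2.minEnclosingCircle(q[:,:2].astype(np.float32)); print(nm,m.sum(),c,rad,np.median(q[:,2]))
for nm in("mug","pepper_mill","jar","stand","roll","leg","leg_lug","lever"):
    for o in r.find_in("top",nm)[:4]: print(nm,[round(x) for x in o["box"]],round(o["p"],2))
s=np.zeros((384,512),bool);s[190:245,180:280]=1
m=s&(W[...,2]>.008)&(W[...,2]<.022);q=W[m]
rect=cv2.minAreaRect(q[:,:2].astype(np.float32));print(rect)
m=s&(W[...,2]>.09);q=W[m];print("spindle",len(q),q.mean(0),q.max(0))
E
```

```text
white 321 (0.4751032888889313, -0.2514594495296478) 0.032315947115421295 0.12072899801037802
yellow 337 (0.4739515781402588, -0.35654693841934204) 0.03233826160430908 0.12076637094711944
blue1 297 (0.5954154133796692, -0.19412225484848022) 0.03201684355735779 0.12073881555965221
blue2 329 (0.3614436686038971, -0.25788989663124084) 0.03197690472006798 0.12093726397983674
mug [243, 116, 35, 31] 0.7
pepper_mill [108, 213, 34, 20] 0.76
jar [351, 149, 34, 29] 0.91
stand [188, 198, 79, 39] 0.57
stand [229, 211, 38, 11] 0.3
roll [371, 216, 34, 26] 0.84
roll [336, 252, 36, 26] 0.82
roll [319, 174, 28, 27] 0.81
roll [341, 218, 28, 22] 0.58
leg [222, 213, 46, 13] 0.78
leg_lug [242, 114, 40, 35] 0.68
leg_lug [223, 210, 43, 15] 0.59
lever [236, 201, 27, 10] 0.44
((0.5137473940849304, 0.10947773605585098), (0.1526670902967453, 0.27895888686180115), 7.327298641204834)
spindle 100 [0.48941499 0.14829688 0.28858545] [0.52346376 0.19223424 1.14409833]
```

View pics/stand_crop.png

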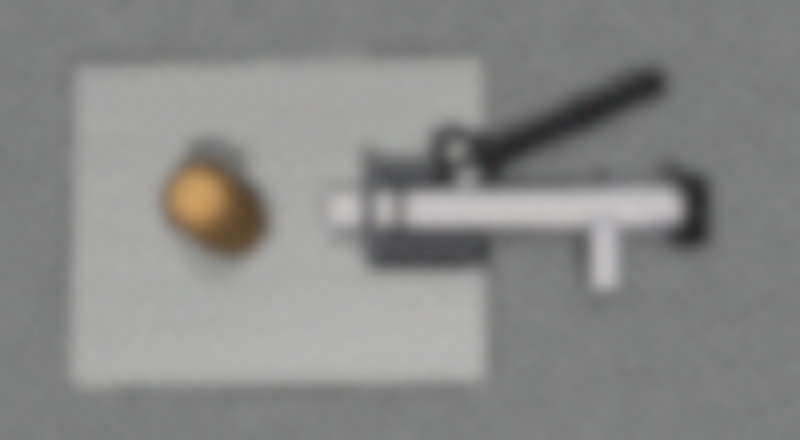

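View pics/roll_crop.png

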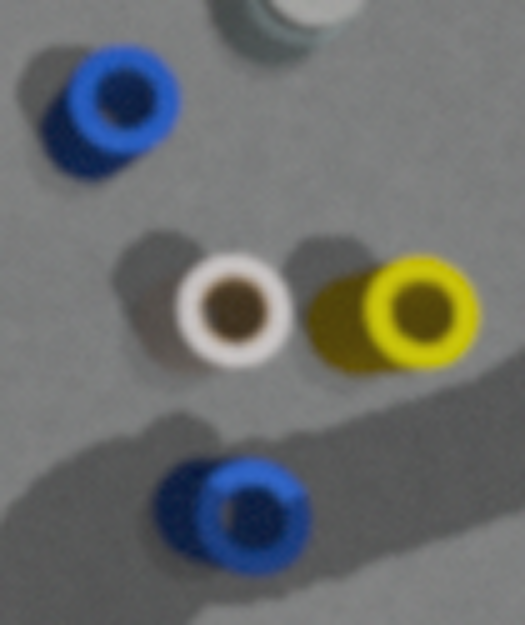

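```bash
python3 - <<'E'
from h import *
p=cv2.imread("pics/top0.png")[:,:,::-1];d=np.load("top0.npy");W=pts("top",d)
# plate by depth height
s=np.zeros((384,512),bool);s[192:243,183:275]=1
g=s&(W[...,2]>.010)&(W[...,2]<.018)
n,l,st,_=cv2.connectedComponentsWithStats(g.astype(np.uint8));k=1+np.argmax(st[1:,4]);m=l==k
q=W[m];rect=cv2.minAreaRect(q[:,:2].astype(np.float32));print("plate depth",rect,np.median(q[:,2]),cv2.boxPoints(rect))
for a in [(75,62),(483,58),(487,382),(75,385)]:
    u=(a[0]+.5)/8-.5+180;v=(a[1]+.5)/8-.5+190;print(px2w("top",u,v,.014))
m=s&(W[...,2]>.09)&(W[...,2]<.11);q=W[m];print("spindle",len(q),q.mean(0),[np.ptp(q[:,i]) for i in(0,1)])
print("sp px",px2w("top",(197+.5)/8-.5+180,(198+.5)/8-.5+190,.104))
m=s&(W[...,2]>.042)&(W[...,2]<.049);q=W[m]
for y0 in np.arange(-.06,.15,.01):
    z=q[(q[:,1]>=y0)&(q[:,1]<y0+.01)]
    if len(z): print(round(y0,3),len(z),z[:,0].min().round(4),z[:,0].max().round(4),z[:,0].mean().round(4))
p2=cv2.imread("pics/scene0.png")[:,:,::-1]
crop(p2,235,170,335,230,8,"pics/stand_scene.png")
E
```

```text
plate depth ((0.510283350944519, 0.16257499158382416), (0.12930098176002502, 0.16344675421714783), 0.31568458676338196) 0.01451880012386244 [[0.44518358 0.2439409 ]
 [0.44608408 0.08049665]
 [0.5753831  0.08120908]
 [0.5744826  0.24465333]]
[0.57293189 0.24343463 0.014     ]
[0.57495254 0.08227722 0.014     ]
[0.44813656 0.07909394 0.014     ]
[0.44633343 0.23878171 0.014     ]
spindle 82 [0.50956927 0.17840268 0.10078994] [np.float64(0.02668127161399453), np.float64(0.025913286681368553)]
sp px [0.50951437 0.17905363 0.104     ]
-0.01 5 0.5054 0.5238 0.5122
0.0 15 0.5054 0.5234 0.5139
0.01 21 0.5081 0.563 0.5294
0.02 19 0.5078 0.56 0.5321
0.03 22 0.5082 0.5576 0.5291
0.04 23 0.5078 0.5541 0.5308
0.05 21 0.508 0.5482 0.5264
0.06 17 0.5078 0.5443 0.5248
0.07 28 0.4959 0.5388 0.5227
0.08 30 0.4927 0.5417 0.5213
0.09 23 0.4927 0.5385 0.5186
0.1 21 0.4987 0.5203 0.5114
0.11 16 0.5045 0.5202 0.513
0.12 6 0.5047 0.5169 0.5108
0.13 14 0.5046 0.5171 0.5106
```

View pics/stand_scene.png

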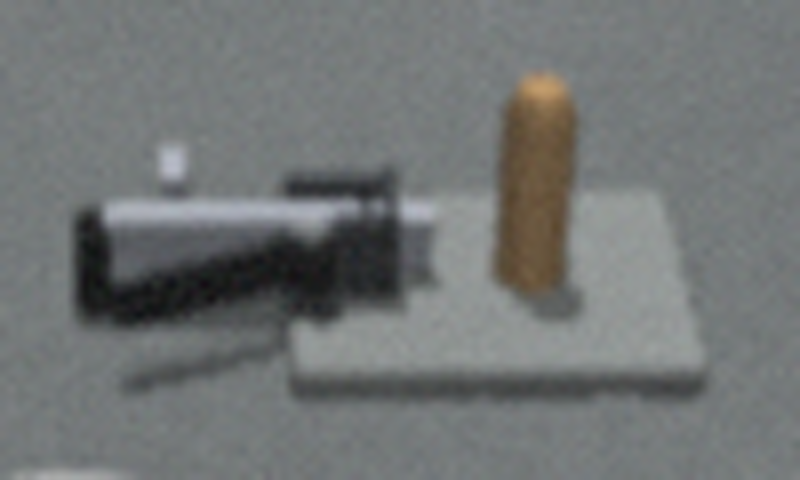

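```bash
cat >> h.py <<'E'
from scipy.spatial.transform import Rotation as Ro
def plan(target,yaw,step=40.,ang=7.0,n=5,pr=True):
    """rows toward target (m) with tool down, tool-x yaw (deg)"""
    s=r.get_state();p=np.array(s["tcp_pos"]);R=Ro.from_quat(s["ee_rot"])
    T=Ro.from_matrix(np.array([[np.cos(np.radians(yaw)),np.sin(np.radians(yaw)),0],[np.sin(np.radians(yaw)),-np.cos(np.radians(yaw)),0],[0,0,-1]]))
    t=np.asarray(target,float);D=[];A=[]
    print("clk",round(s["clock"],2),"pos",p.round(4),"x-yaw",np.degrees(np.arctan2(*R.as_matrix()[1::-1,0])).round(2),"dist",((t-p)*1e3).round(1),"F",np.round(s["wrist_force"],1),"gw",round(s["grip_width"],4))
    for i in range(n):
        dv=(t-p)*1e3;L=np.linalg.norm(dv);st=dv*min(1,step/max(L,1e-9))
        rv=(R.inv()*T).as_rotvec(degrees=True);a=np.linalg.norm(rv);rv=rv*min(1,ang/max(a,1e-9))
        D.append(np.round(R.inv().apply(st),1).tolist());A.append(np.round(rv,1).tolist())
        p=p+st/1e3;R=R*Ro.from_rotvec(rv,degrees=True)
    if pr: print(D);print(A)
E
python3 -c "
from h import *
plan([.475,-.2515,.22],45)"
```

```text
clk 0.5 pos [ 0.2925 -0.5804  0.2423] x-yaw 26.74 dist [182.5 328.9 -22.3] F [ 0.1 -0.5 -0. ] gw 0.0855
[[33.0, -22.5, 2.4], [35.5, -18.3, 2.4], [37.5, -13.8, 2.4], [38.4, -11.0, 2.4], [38.4, -11.0, 2.4]]
[[-0.0, -0.0, -7.0], [-0.0, -0.0, -7.0], [-0.0, -0.0, -4.3], [0.0, 0.0, 0.0], [0.0, -0.0, 0.0]]
```

Request:
{"fn": "move_arm", "kwargs": {
  "claw": [1,1,1,1,1],
  "delta_pos": [
    [33,-22.5,2.4],
    [35.5,-18.3,2.4],
    [37.5,-13.8,2.4],
    [38.4,-11,2.4],
    [38.4,-11,2.4]
  ],
  "dr": [
    [0,0,-7],
    [0,0,-7],
    [0,0,-4.3],
    [0,0,0],
    [0,0,0]
  ]
}}

```text
clock: 0.92
tcp_pos: [0.3836, -0.4118, 0.2288]
ee_rot: [0.925, 0.381, -0.004, 0.005]
wrist_force: [0.5, -1.2, 0.1]
grip_width: 0.0853
```

```bash
python3 -c "
from h import *
plan([.475,-.2515,.2],45)"
```

```text
clk 0.92 pos [ 0.3836 -0.4118  0.2288] x-yaw 44.8 dist [ 91.4 160.3 -28.8] F [ 0.5 -1.2  0.1] gw 0.0853
[[38.1, -10.6, 5.7], [38.1, -10.4, 6.2], [38.1, -10.4, 6.2], [38.1, -10.4, 6.2], [25.5, -7.0, 4.1]]
[[0.3, 0.6, -0.2], [0.0, -0.0, 0.0], [-0.0, -0.0, 0.0], [0.0, 0.0, 0.0], [0.0, -0.0, 0.0]]
```

Request:
{"fn": "move_arm", "kwargs": {
  "claw": [1,1,1,1,1],
  "delta_pos": [
    [38,-10.5,6],
    [38,-10.5,6],
    [38,-10.5,6],
    [38,-10.5,6],
    [30,-8,4]
  ],
  "dr": [
    [0.3,0.6,-0.2],
    [0,0,0],
    [0,0,0],
    [0,0,0],
    [0,0,0]
  ]
}}

```text
clock: 1.33
tcp_pos: [0.4815, -0.2389, 0.2013]
ee_rot: [0.924, 0.383, 0.002, 0.002]
wrist_force: [0.2, 0.1, -0.2]
grip_width: 0.0854
```

```bash
python3 -c "
from h import *
plan([.475,-.2515,.15],45,step=30)"
```

```text
clk 1.33 pos [ 0.4815 -0.2389  0.2013] x-yaw 45.02 dist [ -6.5 -12.6 -51.3] F [ 0.2  0.1 -0.2] gw 0.0854
[[-7.7, 2.3, 28.9], [-5.9, 1.9, 22.4], [0.0, 0.0, 0.0], [0.0, 0.0, 0.0], [0.0, 0.0, 0.0]]
[[0.3, -0.2, 0.0], [0.0, -0.0, 0.0], [-0.0, -0.0, 0.0], [0.0, 0.0, 0.0], [0.0, -0.0, 0.0]]
```

Request:
{"fn": "move_arm", "kwargs": {
  "claw": [1,1,1,1,1],
  "delta_pos": [
    [-8,2.3,20],
    [-5,1.5,15],
    [0,0,10],
    [0,0,0],
    [0,0,0]
  ],
  "dr": [
    [0.3,-0.2,0],
    [0,0,0],
    [0,0,0],
    [0,0,0],
    [0,0,0]
  ]
}}

```text
clock: 1.75
tcp_pos: [0.483, -0.2387, 0.1553]
ee_rot: [0.92, 0.392, 0.003, -0.001]
wrist_force: [-0.1, -0.4, 0.3]
grip_width: 0.0856
```

```bash
python3 -c "
from h import *
plan([.475,-.2515,.077],45,step=25)"
```

```text
clk 1.75 pos [ 0.483  -0.2387  0.1553] x-yaw 46.13 dist [ -8.  -12.8 -78.3] F [-0.1 -0.4  0.3] gw 0.0856
[[-4.8, 1.0, 24.5], [-4.6, 1.1, 24.5], [-4.6, 1.1, 24.5], [-0.9, 0.2, 4.7], [0.0, 0.0, 0.0]]
[[0.0, -0.4, 1.1], [-0.0, -0.0, 0.0], [-0.0, 0.0, 0.0], [-0.0, -0.0, 0.0], [0.0, 0.0, 0.0]]
```

Request:
{"fn": "move_arm", "kwargs": {
  "claw": [1,1,1,1,1],
  "delta_pos": [
    [-14.5,3,5],
    [0,0,10],
    [0,0,10],
    [0,0,5],
    [0,0,0]
  ],
  "dr": [
    [0,-0.4,1],
    [0,0,0],
    [0,0,0],
    [0,0,0],
    [0,0,0]
  ]
}}

```text
clock: 2.17
tcp_pos: [0.4742, -0.2562, 0.1246]
ee_rot: [0.925, 0.38, 0.001, 0.002]
wrist_force: [0.3, 0.4, -0.1]
grip_width: 0.0855
```

```bash
python3 -c "
from h import *
plan([.475,-.2515,.077],45,step=25)"
```

```text
clk 2.17 pos [ 0.4742 -0.2562  0.1246] x-yaw 44.7 dist [  0.8   4.7 -47.6] F [ 0.3  0.4 -0.1] gw 0.0855
[[2.0, -1.6, 24.9], [1.8, -1.3, 22.7], [0.0, 0.0, 0.0], [0.0, 0.0, 0.0], [0.0, 0.0, 0.0]]
[[0.3, 0.1, -0.3], [-0.0, -0.0, 0.0], [-0.0, 0.0, 0.0], [0.0, 0.0, 0.0], [0.0, 0.0, 0.0]]
```

Request:
{"fn": "move_arm", "kwargs": {
  "claw": [1,1,1,1,1],
  "delta_pos": [
    [3.5,-2.5,14],
    [0,0,14],
    [0,0,13],
    [0,0,7],
    [0,0,0]
  ],
  "dr": [
    [0.3,0,-0.3],
    [0,0,0],
    [0,0,0],
    [0,0,0],
    [0,0,0]
  ]
}}

```text
clock: 2.58
tcp_pos: [0.4758, -0.2526, 0.0748]
ee_rot: [0.924, 0.382, 0.0, 0.001]
wrist_force: [0.4, -0.3, -0.4]
grip_width: 0.0855
```

```bash
python3 -c "
from h import *
plan([.475,-.2515,.077],45,step=25)"
```

```text
clk 2.58 pos [ 0.4758 -0.2526  0.0748] x-yaw 44.95 dist [-0.8  1.1  2.2] F [ 0.4 -0.3 -0.4] gw 0.0855
[[0.3, -1.3, -2.2], [0.0, 0.0, 0.0], [0.0, 0.0, 0.0], [0.0, 0.0, 0.0], [0.0, 0.0, 0.0]]
[[0.1, -0.0, -0.0], [0.0, -0.0, 0.0], [0.0, -0.0, 0.0], [0.0, 0.0, 0.0], [0.0, -0.0, 0.0]]
```

Request:
{"fn": "move_arm", "kwargs": {
  "claw": [0.6,0.6,0.6,0.6,0.6],
  "delta_pos": [
    [0,-1,-2],
    [0,0,0],
    [0,0,0],
    [0,0,0],
    [0,0,0]
  ],
  "dr": [
    [0,0,0],
    [0,0,0],
    [0,0,0],
    [0,0,0],
    [0,0,0]
  ],
  "grip_force": 35
}}

```text
clock: 3.0
tcp_pos: [0.4758, -0.252, 0.079]
ee_rot: [0.924, 0.382, 0.001, 0.001]
wrist_force: [0.3, 0.3, -1.0]
grip_width: 0.0642
```

```bash
python3 -c "
from h import *
plan([.475,-.2515,.077],45,step=25)"
```

```text
clk 3.0 pos [ 0.4758 -0.252   0.079 ] x-yaw 44.95 dist [-0.8  0.5 -2. ] F [ 0.3  0.3 -1. ] gw 0.0642
[[-0.2, -0.9, 2.0], [0.0, 0.0, 0.0], [0.0, 0.0, 0.0], [0.0, 0.0, 0.0], [0.0, 0.0, 0.0]]
[[0.2, -0.1, -0.0], [0.0, 0.0, -0.0], [-0.0, -0.0, 0.0], [-0.0, -0.0, 0.0], [-0.0, 0.0, 0.0]]
```

Request:
{"fn": "move_arm", "kwargs": {
  "claw": [0,0,0,0,0],
  "delta_pos": [
    [0,0,-8],
    [0,0,-25],
    [0,0,-35],
    [0,0,-38],
    [0,0,-20]
  ],
  "dr": [
    [0,0,0],
    [0,0,0],
    [0,0,0],
    [0,0,0],
    [0,0,0]
  ],
  "grip_force": 35
}}

```text
clock: 3.42
tcp_pos: [0.472, -0.2502, 0.207]
ee_rot: [0.924, 0.382, -0.003, -0.003]
wrist_force: [0.5, -0.8, -1.5]
grip_width: 0.0642
```

```bash
python3 -c "
from h import *
print(r.get_state()['joint_pos'].round(2))
plan([.510,.179,.215],91,step=38,ang=4.5,n=10)"
```

```text
[ 0.47  0.51 -0.05  1.87  0.04  0.77 -0.39]
clk 3.42 pos [ 0.472  -0.2502  0.207 ] x-yaw 44.97 dist [ 38.  429.2   8. ] F [ 0.5 -0.8 -1.5] gw 0.0642
[[29.1, -24.4, -0.6], [30.9, -22.1, -0.6], [32.6, -19.6, -0.6], [34.0, -16.9, -0.7], [35.2, -14.2, -0.7], [36.2, -11.4, -0.7], [37.0, -8.5, -0.7], [37.6, -5.6, -0.7], [37.9, -2.6, -0.7], [38.0, 0.3, -0.7]]
[[-0.0, -0.0, -4.5], [-0.0, -0.0, -4.5], [-0.0, -0.0, -4.5], [-0.0, -0.0, -4.5], [-0.0, -0.0, -4.5], [-0.0, -0.0, -4.5], [-0.0, -0.0, -4.5], [-0.0, -0.0, -4.5], [-0.0, -0.0, -4.5], [-0.0, -0.0, -4.5]]
```

Request:
{"fn": "move_arm", "kwargs": {
  "claw": [0,0,0,0,0],
  "delta_pos": [
    [20,-16,-1],
    [30,-22,-1],
    [32,-19,-1],
    [34,-17,-1],
    [35,-14,-1]
  ],
  "dr": [
    [0,0,-4.5],
    [0,0,-4.5],
    [0,0,-4.5],
    [0,0,-4.5],
    [0,0,-4.5]
  ]
}}

```text
clock: 3.83
tcp_pos: [0.4912, -0.0838, 0.2225]
ee_rot: [0.833, 0.553, 0.001, 0.008]
wrist_force: [0.5, 0.2, -1.7]
grip_width: 0.0645
```

```bash
python3 -c "
from h import *
plan([.510,.179,.212],91,step=38,ang=4.5,n=5)"
```

```text
clk 3.83 pos [ 0.4912 -0.0838  0.2225] x-yaw 67.13 dist [ 18.8 262.8 -10.5] F [ 0.5  0.2 -1.7] gw 0.0645
[[36.0, -12.2, 1.1], [36.8, -9.4, 1.2], [37.4, -6.5, 1.3], [37.8, -3.5, 1.4], [38.0, -0.5, 1.4]]
[[0.1, 0.1, -4.5], [0.1, 0.1, -4.5], [0.1, 0.1, -4.5], [0.1, 0.1, -4.5], [0.1, 0.1, -4.5]]
```

Request:
{"fn": "move_arm", "kwargs": {
  "claw": [0,0,0,0,0],
  "delta_pos": [
    [36,-12,0],
    [37,-9,0],
    [37,-6.5,0],
    [38,-3.5,0],
    [38,-0.5,0]
  ],
  "dr": [
    [0,0,-4.5],
    [0,0,-4.5],
    [0,0,-4.5],
    [0,0,-4.5],
    [0,0,-4.5]
  ]
}}

```text
clock: 4.25
tcp_pos: [0.5035, 0.1132, 0.2252]
ee_rot: [0.703, 0.711, 0.001, 0.011]
wrist_force: [0.6, 0.4, -0.7]
grip_width: 0.0644
```

```bash
python3 -c "
from h import *
plan([.510,.179,.212],91,step=25,ang=4.5,n=5)"
```

```text
clk 4.25 pos [0.5035 0.1132 0.2252] x-yaw 90.61 dist [  6.5  65.8 -13.2] F [ 0.6  0.4 -0.7] gw 0.0644
[[24.4, 2.6, 4.6], [24.4, 2.8, 4.9], [17.0, 2.0, 3.4], [0.0, 0.0, 0.0], [0.0, 0.0, 0.0]]
[[1.0, 0.8, -0.4], [-0.0, -0.0, 0.0], [-0.0, 0.0, 0.0], [0.0, 0.0, 0.0], [0.0, 0.0, 0.0]]
```

Request:
{"fn": "move_arm", "kwargs": {
  "claw": [0,0,0,0,0],
  "delta_pos": [
    [25,3,2],
    [17,3,3],
    [6,1,2],
    [0,0,0],
    [0,0,0]
  ],
  "dr": [
    [1,0.8,-0.4],
    [0,0,0],
    [0,0,0],
    [0,0,0],
    [0,0,0]
  ]
}}

```text
clock: 4.67
tcp_pos: [0.5082, 0.1748, 0.2213]
ee_rot: [0.694, 0.72, 0.003, -0.001]
wrist_force: [-0.1, -0.3, -2.3]
grip_width: 0.0649
```

```bash
python3 -c "
from h import *
plan([.510,.179,.205],91,step=25,ang=4.5,n=3)
p,d=r.camera('scene');q,e=r.camera('top')
a=cv2.resize(p[110:230,230:340],None,fx=4,fy=4);b=cv2.resize(q[165:285,170:280],None,fx=3,fy=4)
cv2.imwrite('pics/place1.png',np.hstack([a[:480],b[:480]])[:,:,::-1])
W=pts('top',e);s=np.zeros((384,512),bool);s[150:250,170:260]=1
"
```

```text
clk 4.67 pos [0.5082 0.1748 0.2213] x-yaw 92.16 dist [  1.8   4.2 -16.3] F [-0.1 -0.3 -2.3] gw 0.0649
[[4.0, 1.9, 16.4], [0.0, 0.0, 0.0], [0.0, 0.0, 0.0]]
[[0.2, -0.4, 1.2], [-0.0, 0.0, 0.0], [0.0, 0.0, 0.0]]
```

View pics/place1.png

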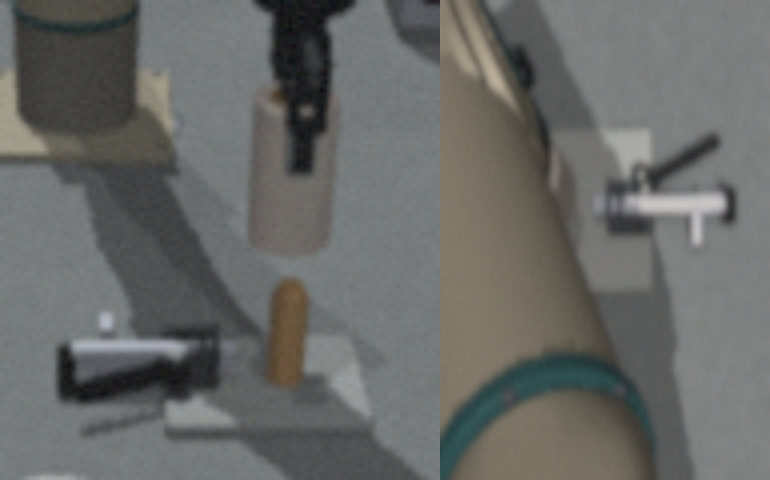

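```bash
python3 -c "
from h import *
p,d=r.camera('scene');W=pts('scene',d)
s=np.zeros((384,512),bool);s[120:185,280:325]=1
tcp=r.get_state()['tcp_pos'];print(tcp)
for z in np.arange(.10,.24,.01):
    m=s&(abs(W[...,2]-z)<.005)&(abs(W[...,0]-.53)<.05);q=W[m]
    if len(q)>3: print(round(z,3),len(q),q[:,1].min().round(4),q[:,1].max().round(4),'mid',((q[:,1].min()+q[:,1].max())/2).round(4),'xmax',q[:,0].max().round(4))
# spindle
s=np.zeros((384,512),bool);s[175:210,290:320]=1
for z in np.arange(.03,.10,.01):
    m=s&(abs(W[...,2]-z)<.005)&(abs(W[...,0]-.52)<.015);q=W[m]
    if len(q)>3: print('sp',round(z,3),len(q),q[:,1].min().round(4),q[:,1].max().round(4),((q[:,1].min()+q[:,1].max())/2).round(4),q[:,0].max().round(4))
"
```

```text
[0.50840842 0.17342805 0.22126188]
0.1 35 0.167 0.1924 mid 0.1797 xmax 0.5224
0.11 8 0.176 0.186 mid 0.181 xmax 0.5174
0.15 51 0.1421 0.2035 mid 0.1728 xmax 0.5405
0.16 59 0.1418 0.2027 mid 0.1722 xmax 0.5421
0.17 55 0.144 0.2018 mid 0.1729 xmax 0.5419
0.18 64 0.1434 0.2047 mid 0.1741 xmax 0.5412
0.19 61 0.1428 0.2037 mid 0.1733 xmax 0.5418
0.2 59 0.1429 0.2025 mid 0.1727 xmax 0.5411
0.21 66 0.1422 0.2017 mid 0.172 xmax 0.5439
0.22 49 0.1417 0.2045 mid 0.1731 xmax 0.5481
0.23 67 0.1415 0.2037 mid 0.1726 xmax 0.5552
sp 0.03 24 0.1673 0.1937 0.1805 0.5277
sp 0.04 20 0.167 0.1928 0.1799 0.5266
sp 0.05 29 0.1658 0.1922 0.179 0.5257
sp 0.06 22 0.1656 0.1944 0.18 0.5262
sp 0.07 25 0.1652 0.194 0.1796 0.5257
sp 0.08 23 0.1676 0.1932 0.1804 0.5285
sp 0.09 26 0.1671 0.1926 0.1799 0.5273
sp 0.1 36 0.167 0.1924 0.1797 0.5244
```

```bash
python3 -c "
from h import *
plan([.5103,.1793,.195],91,step=25,ang=4.5,n=3)
"
```

```text
clk 4.82 pos [0.5084 0.1734 0.2213] x-yaw 92.01 dist [  1.9   5.9 -26.3] F [ 0.   0.1 -1.4] gw 0.0642
[[5.2, 1.9, 24.4], [0.4, 0.1, 1.9], [0.0, 0.0, 0.0]]
[[0.2, -0.3, 1.0], [0.0, 0.0, 0.0], [-0.0, -0.0, 0.0]]
```

Request:
{"fn": "move_arm", "kwargs": {
  "claw": [0,0,0,0,0],
  "delta_pos": [
    [5.8,2,8],
    [0,0,10],
    [0,0,6],
    [0,0,0],
    [0,0,0]
  ],
  "dr": [
    [0.2,-0.3,1],
    [0,0,0],
    [0,0,0],
    [0,0,0],
    [0,0,0]
  ]
}}

```text
clock: 5.23
tcp_pos: [0.5108, 0.1719, 0.1962]
ee_rot: [0.704, 0.71, -0.001, 0.001]
wrist_force: [-0.0, 0.2, -0.4]
grip_width: 0.0642
```

```bash
python3 -c "
from h import *
plan([.5103,.1793,.15],91,step=15,ang=4.5,n=5)
"
```

```text
clk 5.23 pos [0.5108 0.1719 0.1962] x-yaw 90.48 dist [ -0.5   7.4 -46.2] F [-0.   0.2 -0.4] gw 0.0642
[[2.4, -0.1, 14.8], [2.4, -0.1, 14.8], [2.4, -0.1, 14.8], [0.3, -0.0, 1.8], [0.0, 0.0, 0.0]]
[[-0.0, 0.2, -0.5], [0.0, -0.0, 0.0], [-0.0, 0.0, 0.0], [-0.0, 0.0, 0.0], [0.0, 0.0, 0.0]]
```

Request:
{"fn": "move_arm", "kwargs": {
  "claw": [0,0,0,0,0],
  "delta_pos": [
    [6,0,0],
    [3,0,4],
    [0,0,6],
    [0,0,4],
    [0,0,0]
  ],
  "dr": [
    [0,0,0],
    [0,0,0],
    [0,0,0],
    [0,0,0],
    [0,0,0]
  ]
}}

```text
clock: 5.65
tcp_pos: [0.5111, 0.1809, 0.1815]
ee_rot: [0.704, 0.71, -0.001, 0.002]
wrist_force: [0.5, 0.1, -1.7]
grip_width: 0.0642
```

```bash
python3 -c "
from h import *
plan([.5103,.1793,.15],91,step=15,ang=4.5,n=5)
"
```

```text
clk 5.65 pos [0.5111 0.1809 0.1815] x-yaw 90.43 dist [ -0.8  -1.6 -31.5] F [ 0.5  0.1 -1.7] gw 0.0642
[[-0.7, -0.4, 15.0], [-0.8, -0.4, 15.0], [-0.1, -0.0, 1.5], [0.0, 0.0, 0.0], [0.0, 0.0, 0.0]]
[[0.0, 0.2, -0.6], [-0.0, -0.0, 0.0], [-0.0, -0.0, 0.0], [0.0, 0.0, 0.0], [0.0, 0.0, 0.0]]
```

Now the roll bottom is just below the spindle top (~0.102); descend.

Request:
{"fn": "move_arm", "kwargs": {
  "claw": [0,0,0,0,0],
  "delta_pos": [
    [-1.2,0,8],
    [0,0,10],
    [0,0,10],
    [0,0,8],
    [0,0,0]
  ],
  "dr": [
    [0,0.2,0],
    [0,0,0],
    [0,0,0],
    [0,0,0],
    [0,0,0]
  ]
}}

```text
clock: 6.07
tcp_pos: [0.5108, 0.1793, 0.1413]
ee_rot: [0.704, 0.71, 0.0, 0.0]
wrist_force: [-0.4, 0.8, -1.7]
grip_width: 0.0644
```

```bash
python3 -c "
from h import *
plan([.5103,.1793,.094],91,step=15,ang=4.5,n=5)
"
```

```text
clk 6.07 pos [0.5108 0.1793 0.1413] x-yaw 90.43 dist [ -0.5  -0.  -47.3] F [-0.4  0.8 -1.7] gw 0.0644
[[-0.0, -0.2, 15.0], [-0.0, -0.2, 15.0], [-0.0, -0.2, 15.0], [-0.0, -0.0, 2.3], [0.0, 0.0, 0.0]]
[[0.0, 0.0, -0.6], [0.0, 0.0, -0.0], [-0.0, -0.0, -0.0], [0.0, 0.0, -0.0], [-0.0, -0.0, -0.0]]
```

Request:
{"fn": "move_arm", "kwargs": {
  "claw": [0,0,0,0,0],
  "delta_pos": [
    [0,0,12],
    [0,0,12],
    [0,0,10],
    [0,0,8],
    [0,0,3]
  ],
  "dr": [
    [0,0,0],
    [0,0,0],
    [0,0,0],
    [0,0,0],
    [0,0,0]
  ]
}}

```text
clock: 6.48
tcp_pos: [0.5112, 0.1794, 0.0931]
ee_rot: [0.704, 0.71, 0.0, 0.0]
wrist_force: [-0.8, -0.6, -1.9]
grip_width: 0.0641
```

```bash
python3 -c "
from h import *
plan([.5103,.1793,.0935],91,step=15,ang=4.5,n=5)
"
```

```text
clk 6.48 pos [0.5112 0.1794 0.0931] x-yaw 90.43 dist [-0.9 -0.1  0.4] F [-0.8 -0.6 -1.9] gw 0.0641
[[-0.1, -0.9, -0.4], [0.0, 0.0, 0.0], [0.0, 0.0, 0.0], [0.0, 0.0, 0.0], [0.0, 0.0, 0.0]]
[[0.0, -0.0, -0.6], [0.0, 0.0, 0.0], [0.0, 0.0, 0.0], [0.0, 0.0, 0.0], [0.0, 0.0, 0.0]]
```

Request:
{"fn": "move_arm", "kwargs": {
  "claw": [0,0,1,1,1],
  "delta_pos": [
    [0,0,1.5],
    [0,0,1.5],
    [0,0,0],
    [0,0,0],
    [0,0,0]
  ],
  "dr": [
    [0,0,0],
    [0,0,0],
    [0,0,0],
    [0,0,0],
    [0,0,0]
  ]
}}

```text
clock: 6.9
tcp_pos: [0.5124, 0.1803, 0.0932]
ee_rot: [0.704, 0.71, 0.001, 0.001]
wrist_force: [0.5, -0.0, -0.9]
grip_width: 0.0854
```

Request:
{"fn": "move_arm", "kwargs": {
  "claw": [1,1,1,1,1],
  "delta_pos": [
    [0,0,0],
    [0,0,-10],
    [0,0,-25],
    [0,0,-35],
    [0,0,-35]
  ],
  "dr": [
    [0,0,0],
    [0,0,0],
    [0,0,0],
    [0,0,0],
    [0,0,0]
  ]
}}

```text
clock: 7.32
tcp_pos: [0.5078, 0.1786, 0.1967]
ee_rot: [0.704, 0.71, -0.005, -0.002]
wrist_force: [1.3, -0.4, -0.6]
grip_width: 0.0855
```

```bash
python3 -c "
from h import *
plan([.545,.07,.18],91,step=35,ang=4.5,n=5)
p,d=r.camera('scene')
crop(p,230,110,340,230,5,'pics/placed.png')
W=pts('scene',d);s=np.zeros((384,512),bool);s[140:215,280:330]=1
m=s&(W[...,2]>.02)&(W[...,2]<.15)&(W[...,1]>.13);q=W[m];print(q.min(0),q.max(0))
"
```

```text
clk 7.32 pos [0.5078 0.1786 0.1967] x-yaw 90.5 dist [  37.2 -108.6  -16.7] F [ 1.3 -0.4 -0.6] gw 0.0855
[[-32.8, 11.0, 5.1], [-33.0, 10.6, 5.0], [-33.0, 10.6, 5.0], [-10.3, 3.3, 1.6], [0.0, 0.0, 0.0]]
[[-0.6, 0.3, -0.5], [-0.0, -0.0, 0.0], [0.0, 0.0, 0.0], [-0.0, -0.0, 0.0], [0.0, 0.0, 0.0]]
[0.48142106 0.13109838 0.0202824 ] [0.54604786 0.21023241 0.13790378]
```

View pics/placed.png

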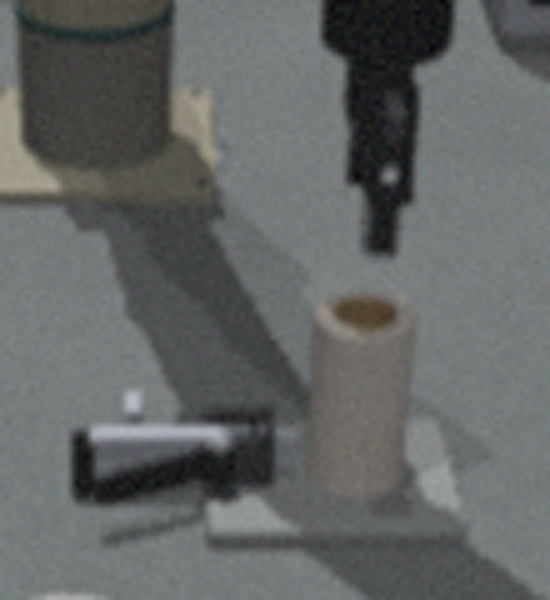

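```bash
cat >> h.py <<'E'
O=np.array([.5105,.1793]);PSI=np.radians(1.0)
def s2w(a,b):
    c,s=np.cos(PSI),np.sin(PSI);return O+np.array([c*a-s*b,s*a+c*b])/1e3
def w2s(X):
    c,s=np.cos(PSI),np.sin(PSI);d=(np.asarray(X)[...,:2]-O)*1e3;return np.stack([c*d[...,0]+s*d[...,1],-s*d[...,0]+c*d[...,1]],-1)
E
python3 - <<'E'
from h import *
d=np.load("top0.npy");W=pts("top",d);S=w2s(W)
s=np.zeros((384,512),bool);s[192:243,183:275]=1
m=s&(S[...,0]<-12)&(S[...,0]>-45)&(S[...,1]<-105)&(W[...,2]>.03);
print("lug depth",np.c_[S[m],W[m][:,2:]*1e3].round(1).tolist())
g=lambda x,y,z:(w2s(px2w("top",(x+.5)/8-.5+180,(y+.5)/8-.5+190,z)).round(1))
print("lug face",g(590,260,.058),"far",g(622,260,.058),"lug end",g(605,292,.058))
print("collar end",g(487,250,.052),g(487,262,.052))
print("leg edges",g(500,190,.046),g(500,228,.046),g(680,186,.046),g(680,226,.046), "foot end",g(707,205,.046))
print("mark",g(400,208,.046),"lever tip",g(662,80,.045), "pin",g(455,147,.05))
print("plate",[g(*a,.014) for a in [(75,62),(483,58),(487,382),(75,385)]])
p,dd=r.camera("scene");W=pts("scene",dd);S=w2s(W);s=np.zeros((384,512),bool);s[180:215,240:300]=1
m=s&(S[...,0]<-14)&(S[...,0]>-45)&(S[...,1]<-105)&(W[...,2]>.03)
print("lug scene",np.c_[S[m],W[m][:,2:]*1e3].round(1).tolist())
m=s&(abs(S[...,0])<10)&(W[...,2]>.035)&(W[...,2]<.06);q=S[m];print("leg scene y",q[:,1].min(),q[:,1].max())
crop(p,240,180,300,215,12,"pics/leg_scene.png")
E
```

```text
lug depth [[-12.3, -142.7, 59.9], [-12.5, -148.7, 60.9], [-15.1, -142.6, 57.6], [-15.3, -145.6, 59.5], [-14.9, -148.6, 54.7], [-17.9, -142.5, 55.7], [-18.3, -145.6, 59.5], [-18.0, -148.5, 56.0], [-21.4, -142.6, 61.3], [-21.3, -145.6, 59.7], [-21.5, -148.6, 61.4], [-24.4, -142.6, 61.0], [-23.9, -145.5, 55.0], [-24.3, -148.5, 59.0], [-27.2, -142.5, 59.3], [-27.1, -145.5, 57.2], [-27.5, -148.5, 61.9], [-30.1, -142.4, 57.8], [-30.1, -145.4, 57.3], [-30.5, -148.5, 61.7], [-31.2, -141.9, 33.4], [-31.3, -144.9, 34.1], [-31.3, -148.0, 33.3]]
lug face [ -21.3 -140.5] far [ -21.5 -152.5] lug end [ -33.3 -146. ]
collar end [ -16.5 -101.6] [ -21.  -101.6]
leg edges [   6.8 -106.3] [  -7.6 -106.2] [   7.4 -174.7] [  -7.8 -174.4] foot end [  -0.  -184.8]
mark [  0.5 -68.3] lever tip [  48.3 -168.5] pin [ 23.  -89.5]
plate [array([63.5, 63. ]), array([ 62.7, -98.1]), array([-64.1, -99.1]), array([-63.1,  60.6])]
lug scene [[-28.8, -147.9, 58.7], [-28.4, -144.6, 58.9], [-30.2, -141.3, 57.7], [-20.3, -148.0, 60.3], [-22.8, -144.7, 58.6], [-21.4, -141.4, 59.5], [-15.5, -148.0, 59.5], [-16.5, -144.7, 58.8], [-15.4, -141.5, 59.5]]
leg scene y -183.84447592407577 -28.851839948012593
```

View pics/leg_scene.png

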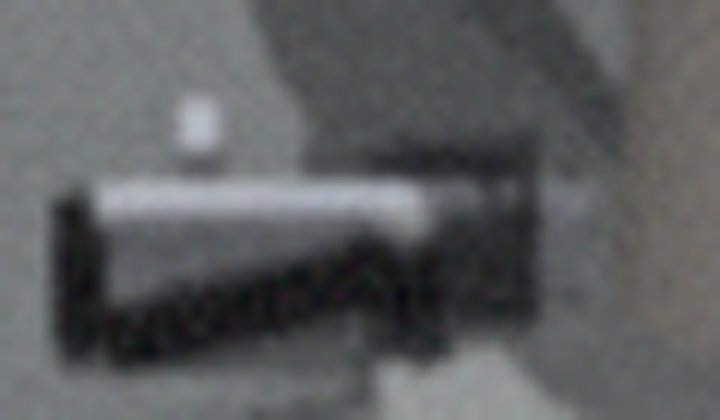

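```bash
python3 -c "
from h import *
t=s2w(29,-121);print(t)
plan([*t,.14],91,step=36,ang=4.5,n=6)
"
```

```text
[0.54160732 0.05882455]
clk 7.42 pos [0.512  0.1805 0.2012] x-yaw 90.48 dist [  29.6 -121.7  -61.2] F [ 0.5  0.2 -0.3] gw 0.0855
[[-31.5, 7.4, 15.8], [-31.6, 7.1, 15.8], [-31.6, 7.1, 15.8], [-27.5, 6.2, 13.8], [0.0, 0.0, 0.0], [0.0, 0.0, 0.0]]
[[0.1, -0.0, -0.5], [-0.0, 0.0, 0.0], [0.0, -0.0, 0.0], [0.0, 0.0, 0.0], [0.0, 0.0, 0.0], [0.0, 0.0, 0.0]]
```

Request:
{"fn": "move_arm", "kwargs": {
  "claw": [1,1,1,1,1],
  "delta_pos": [
    [-20,6,0],
    [-30,7,0],
    [-32,8,6],
    [-20,6,14],
    [-5,1,14]
  ],
  "dr": [
    [0,0,-0.5],
    [0,0,0],
    [0,0,0],
    [0,0,0],
    [0,0,0]
  ]
}}

```text
clock: 7.83
tcp_pos: [0.5466, 0.0754, 0.1739]
ee_rot: [0.698, 0.716, 0.008, 0.004]
wrist_force: [-0.4, -1.0, 0.0]
grip_width: 0.0854
```

```bash
python3 -c "
from h import *
t=s2w(29,-121)
plan([*t,.1],91,step=20,ang=4.5,n=4)
"
```

```text
clk 7.83 pos [0.5466 0.0754 0.1739] x-yaw 91.49 dist [ -5.  -16.5 -73.9] F [-0.4 -1.   0. ] gw 0.0854
[[-4.4, -1.8, 19.4], [-4.3, -1.4, 19.5], [-4.3, -1.4, 19.5], [-3.4, -1.1, 15.5]]
[[1.0, -0.3, 0.5], [-0.0, -0.0, -0.0], [-0.0, 0.0, -0.0], [0.0, 0.0, -0.0]]
```

Request:
{"fn": "move_arm", "kwargs": {
  "claw": [1,1,1,1,1],
  "delta_pos": [
    [-12,-5,10],
    [-2,0,18],
    [0,0,18],
    [0,0,10],
    [0,0,0]
  ],
  "dr": [
    [1,-0.3,0.5],
    [0,0,0],
    [0,0,0],
    [0,0,0],
    [0,0,0]
  ]
}}

```text
clock: 8.25
tcp_pos: [0.5397, 0.0549, 0.1138]
ee_rot: [0.704, 0.71, -0.004, -0.001]
wrist_force: [0.4, 1.0, -0.1]
grip_width: 0.0852
```

```bash
python3 -c "
from h import *
t=s2w(29,-121)
plan([*t,.09],91,step=20,ang=4.5,n=4)
"
```

```text
clk 8.25 pos [0.5397 0.0549 0.1138] x-yaw 90.55 dist [  1.9   4.  -23.8] F [ 0.4  1.  -0.1] gw 0.0852
[[3.3, 1.8, 19.6], [0.7, 0.3, 4.1], [0.0, 0.0, 0.0], [0.0, 0.0, 0.0]]
[[-0.4, 0.2, -0.4], [-0.0, -0.0, 0.0], [0.0, -0.0, 0.0], [0.0, 0.0, 0.0]]
```

Request:
{"fn": "move_arm", "kwargs": {
  "claw": [1,1,1,1,1],
  "delta_pos": [
    [4,1.8,8],
    [0,0,9],
    [0,0,6],
    [0,0,0],
    [0,0,0]
  ],
  "dr": [
    [-0.4,0.2,-0.4],
    [0,0,0],
    [0,0,0],
    [0,0,0],
    [0,0,0]
  ]
}}

```text
clock: 8.67
tcp_pos: [0.5413, 0.0601, 0.0908]
ee_rot: [0.7, 0.714, -0.001, -0.0]
wrist_force: [-0.5, -0.5, -0.3]
grip_width: 0.0855
```

```bash
python3 -c "
from h import *
t=s2w(29,-121)
plan([*t,.026],91,step=20,ang=4.5,n=4)
p,d=r.camera('scene');q,e=r.camera('top')
a=cv2.resize(p[140:230,230:310],None,fx=5,fy=5);b=cv2.resize(q[180:245,205:275],None,fx=5,fy=6.9231)
cv2.imwrite('pics/leg1.png',np.hstack([a[:450],b[:450]])[:,:,::-1])
"
```

```text
clk 8.67 pos [0.5413 0.0601 0.0908] x-yaw 91.07 dist [  0.3  -1.2 -64.8] F [-0.5 -0.5 -0.3] gw 0.0855
[[-0.4, 0.1, 20.0], [-0.4, 0.1, 20.0], [-0.4, 0.1, 20.0], [-0.1, 0.0, 4.8]]
[[-0.1, 0.0, 0.1], [0.0, 0.0, -0.0], [-0.0, -0.0, 0.0], [0.0, 0.0, 0.0]]
```

View pics/leg1.png

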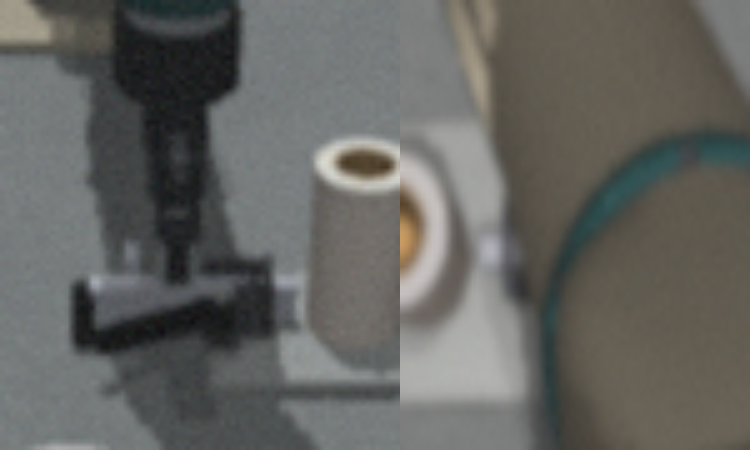

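```bash
python3 -c "
from h import *
p,d=r.camera('scene');W=pts('scene',d)
tcp=r.get_state()['tcp_pos'];s=np.zeros((384,512),bool);s[120:215,235:300]=1
for z in np.arange(-.02,.11,.006):
    m=s&(abs(W[...,2]-tcp[2]-z)<.003)&(W[...,0]>.578)&(W[...,0]<.66)&(abs(W[...,1]-tcp[1])<.06);q=W[m]
    if len(q)>2: print(round(z*1e3,1),len(q),((q[:,1].min()-tcp[1])*1e3).round(1),((q[:,1].max()-tcp[1])*1e3).round(1),'x',((q[:,0].max()-tcp[0])*1e3).round(1),((q[:,0].min()-tcp[0])*1e3).round(1))
"
```

```text
10.0 10 -10.3 10.7 x 55.1 40.7
16.0 15 -10.3 10.6 x 56.1 39.0
22.0 11 -7.4 10.5 x 57.2 45.9
28.0 12 -7.5 10.4 x 56.6 47.7
34.0 13 -7.6 10.3 x 56.0 47.5
52.0 14 -10.8 9.5 x 75.3 47.7
58.0 25 -10.8 12.3 x 74.6 52.4
64.0 8 -10.9 15.7 x 74.5 41.4
70.0 13 -13.7 15.6 x 75.5 38.2
76.0 19 -13.7 15.6 x 73.0 37.9
82.0 17 -11.0 11.8 x 71.9 56.1
88.0 17 -11.0 11.7 x 71.1 54.7
94.0 17 -8.3 11.7 x 68.5 57.3
100.0 28 -11.2 14.5 x 70.5 37.6
106.0 35 -11.2 11.5 x 69.9 36.5
```

Request:
{"fn": "move_arm", "kwargs": {
  "claw": [1,1,1,1,1],
  "delta_pos": [
    [-0.8,0,12],
    [0,0,16],
    [0,0,14],
    [0,0,10],
    [0,0,0]
  ],
  "dr": [
    [0,0,0],
    [0,0,0],
    [0,0,0],
    [0,0,0],
    [0,0,0]
  ]
}}

```text
clock: 9.23
tcp_pos: [0.5449, 0.0592, 0.0407]
ee_rot: [0.701, 0.713, 0.003, 0.002]
wrist_force: [0.3, 0.5, -0.3]
grip_width: 0.0856
```

```bash
python3 -c "
from h import *
t=s2w(29,-121)
plan([*t,.028],91,step=20,ang=4.5,n=4);print(w2s(r.get_state()['tcp_pos']))
"
```

```text
clk 9.23 pos [0.5449 0.0592 0.0407] x-yaw 91.01 dist [ -3.3  -0.4 -12.7] F [ 0.3  0.5 -0.3] gw 0.0856
[[-0.3, -3.4, 12.7], [0.0, 0.0, 0.0], [0.0, 0.0, 0.0], [0.0, 0.0, 0.0]]
[[0.4, -0.0, 0.0], [0.0, -0.0, 0.0], [-0.0, 0.0, 0.0], [0.0, 0.0, 0.0]]
[  32.28032356 -120.6697217 ]
```

Request:
{"fn": "move_arm", "kwargs": {
  "claw": [1,1,1,1,1],
  "delta_pos": [
    [0,-2.8,5],
    [0,0,6],
    [0,0,2],
    [0,0,0],
    [0,0,0]
  ],
  "dr": [
    [0.4,0,0],
    [0,0,0],
    [0,0,0],
    [0,0,0],
    [0,0,0]
  ]
}}

```text
clock: 9.65
tcp_pos: [0.5429, 0.0593, 0.028]
ee_rot: [0.701, 0.713, 0.001, 0.0]
wrist_force: [0.6, 0.2, 0.2]
grip_width: 0.0856
```

```bash
python3 -c "
from h import *
t=s2w(29,-129)
plan([*t,.028],91,step=20,ang=4.5,n=4);print(w2s(r.get_state()['tcp_pos']))
"
```

```text
clk 9.65 pos [0.5429 0.0593 0.028 ] x-yaw 91.0 dist [-1.2 -8.5 -0. ] F [0.6 0.2 0.2] gw 0.0856
[[-8.5, -1.3, 0.0], [0.0, 0.0, 0.0], [0.0, 0.0, 0.0], [0.0, 0.0, 0.0]]
[[0.1, -0.1, -0.0], [0.0, -0.0, 0.0], [0.0, 0.0, 0.0], [0.0, 0.0, 0.0]]
[  30.31560114 -120.51953564]
```

Request:
{"fn": "move_arm", "kwargs": {
  "claw": [1,1,1,1,1],
  "delta_pos": [
    [-8,0,0],
    [-9,0,0],
    [-9,0,0],
    [-5,0,0],
    [0,0,0]
  ],
  "dr": [
    [0,0,0],
    [0,0,0],
    [0,0,0],
    [0,0,0],
    [0,0,0]
  ]
}}

```text
clock: 10.07
tcp_pos: [0.544, 0.0293, 0.0286]
ee_rot: [0.701, 0.714, 0.004, -0.001]
wrist_force: [-1.1, 2.8, -1.7]
grip_width: 0.0854
```

```bash
python3 -c "
from h import *
t=s2w(29,-159)
plan([*t,.028],91,step=20,ang=4.5,n=4);print(w2s(r.get_state()['tcp_pos']))
p,d=r.camera('scene')
crop(p,225,130,315,225,6,'pics/pull1.png')
"
```

```text
clk 10.07 pos [0.544  0.0293 0.0286] x-yaw 91.05 dist [-1.7 -8.5 -0.6] F [-1.1  2.8 -1.7] gw 0.0854
[[-8.5, -1.9, 0.5], [0.0, 0.0, 0.0], [0.0, 0.0, 0.0], [0.0, 0.0, 0.0]]
[[0.2, -0.4, 0.1], [-0.0, -0.0, 0.0], [-0.0, 0.0, 0.0], [-0.0, -0.0, 0.0]]
[  30.86190352 -150.54828352]
```

View pics/pull1.png

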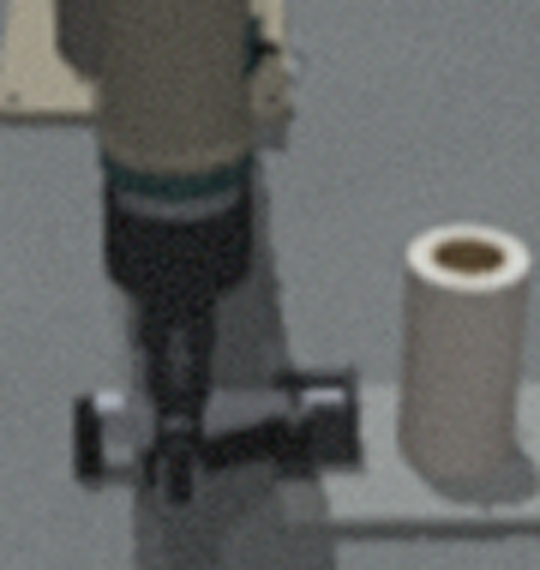

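Request:
{"fn": "move_arm", "kwargs": {
  "claw": [1,1,1,1,1],
  "delta_pos": [
    [-6,-1,0.5],
    [-4.5,0,0],
    [-1,0,0],
    [0,0,0],
    [0,0,0]
  ],
  "dr": [
    [0,-0.3,0],
    [0,0,0],
    [0,0,0],
    [0,0,0],
    [0,0,0]
  ]
}}

```text
clock: 10.53
tcp_pos: [0.5442, 0.0206, 0.0287]
ee_rot: [0.7, 0.714, 0.004, 0.001]
wrist_force: [-0.6, 3.0, -1.9]
grip_width: 0.0853
```

```bash
cat > look.py <<'E'
import sys
from h import *
s=r.get_state();plan([*s2w(29,-162),.028],91,n=1,pr=False);print("stand tcp",w2s(s['tcp_pos']).round(1))
P=[r.camera('scene') for _ in range(3)]
p=np.mean([a[0] for a in P],0).astype(np.uint8);d=np.median([a[1] for a in P],0)
a=cv2.resize(p[165:215,232:300],None,fx=11,fy=11,interpolation=cv2.INTER_CUBIC)
cv2.imwrite(f'pics/{sys.argv[1]}.png',a[:,:,::-1])
# expected pixels in crop
cp=lambda X:((proj('scene',X)-[232,165]+.5)*11-.5).round(1)
for nm,(x,y,z) in dict(mouth_mid=(0,-100,.046),mouth_mx=(-7,-100,.046),mouth_px=(7,-100,.046),foot_end=(12,-219,.046),foot_in=(12,-203,.046),mark_minus5=(0,-95,.046)).items():
    print(nm,cp([*s2w(x,y),z]))
W=pts('scene',d);S=w2s(W);m=(S[...,1]<-150)&(S[...,1]>-240)&(abs(S[...,0])<14)&(W[...,2]>.035)&(W[...,2]<.055);print("leg far y",np.sort(S[m][:,1])[:6].round(1))
# intensity profile along leg top
g=cv2.cvtColor(p,cv2.COLOR_RGB2GRAY).astype(np.float32)
for x in(0,-3,3):
    ys=np.arange(-80,-126,-2.);q=np.array([proj('scene',[*s2w(x,y),.046]) for y in ys],np.float32)
    v=cv2.remap(g,q[None,:,0],q[None,:,1],cv2.INTER_LINEAR)[0];print(x,[(int(y),int(k)) for y,k in zip(ys,v)])
E
python3 look.py pull2
```

```text
clk 10.53 pos [0.5442 0.0206 0.0287] x-yaw 91.17 dist [-1.9 -2.8 -0.7] F [-0.6  3.  -1.9] gw 0.0853
stand tcp [  30.9 -159.3]
mouth_mid [421.8 346.4]
mouth_mx [420.9 333.2]
mouth_px [422.8 359.6]
foot_end [ 15.4 371.2]
foot_in [ 70.3 370.9]
mark_minus5 [438.8 346.3]
leg far y [-216.3 -216.1 -216.  -215.8 -213.  -213. ]
0 [(-80, 154), (-82, 153), (-84, 144), (-86, 118), (-88, 103), (-90, 94), (-92, 89), (-94, 80), (-96, 65), (-98, 66), (-100, 73), (-102, 87), (-104, 95), (-106, 96), (-108, 95), (-110, 95), (-112, 95), (-114, 94), (-116, 94), (-118, 94), (-120, 94), (-122, 93), (-124, 94)]
-3 [(-80, 150), (-82, 145), (-84, 133), (-86, 109), (-88, 95), (-90, 87), (-92, 82), (-94, 73), (-96, 59), (-98, 63), (-100, 71), (-102, 83), (-104, 90), (-106, 92), (-108, 91), (-110, 91), (-112, 91), (-114, 90), (-116, 89), (-118, 89), (-120, 90), (-122, 90), (-124, 92)]
3 [(-80, 134), (-82, 136), (-84, 132), (-86, 114), (-88, 101), (-90, 93), (-92, 89), (-94, 81), (-96, 65), (-98, 66), (-100, 76), (-102, 88), (-104, 95), (-106, 97), (-108, 97), (-110, 96), (-112, 95), (-114, 94), (-116, 94), (-118, 95), (-120, 95), (-122, 93), (-124, 94)]
```

View pics/pull2.png

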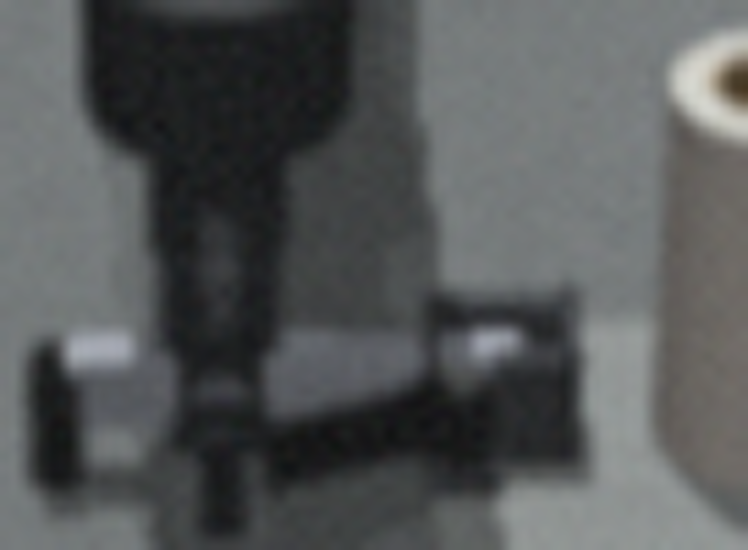

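Request:
{"fn": "move_arm", "kwargs": {
  "claw": [1,1,1,1,1],
  "delta_pos": [
    [-3,-0.5,0],
    [-1,0,0],
    [-0.5,0,0],
    [-0.5,0,0],
    [-0.5,0,0]
  ],
  "dr": [
    [0,-0.2,0],
    [0,0,0],
    [0,0,0],
    [0,0,0],
    [0,0,0]
  ]
}}

```text
clock: 11.1
tcp_pos: [0.5442, 0.0186, 0.0287]
ee_rot: [0.699, 0.715, 0.005, 0.001]
wrist_force: [0.4, 5.2, -1.2]
grip_width: 0.0854
```

```bash
python3 look.py pull3
```

```text
clk 11.1 pos [0.5442 0.0186 0.0287] x-yaw 91.29 dist [-1.9 -0.7 -0.7] F [ 0.4  5.2 -1.2] gw 0.0854
stand tcp [  30.9 -161.3]
mouth_mid [421.8 346.4]
mouth_mx [420.9 333.2]
mouth_px [422.8 359.6]
foot_end [ 15.4 371.2]
foot_in [ 70.3 370.9]
mark_minus5 [438.8 346.3]
leg far y [-216.4 -216.1 -215.9 -215.7 -215.7 -213.2]
0 [(-80, 157), (-82, 160), (-84, 155), (-86, 127), (-88, 108), (-90, 93), (-92, 94), (-94, 91), (-96, 85), (-98, 73), (-100, 64), (-102, 82), (-104, 92), (-106, 95), (-108, 95), (-110, 94), (-112, 92), (-114, 93), (-116, 95), (-118, 94), (-120, 94), (-122, 95), (-124, 95)]
-3 [(-80, 152), (-82, 151), (-84, 141), (-86, 117), (-88, 99), (-90, 85), (-92, 85), (-94, 82), (-96, 78), (-98, 68), (-100, 64), (-102, 79), (-104, 88), (-106, 93), (-108, 91), (-110, 89), (-112, 89), (-114, 89), (-116, 90), (-118, 89), (-120, 90), (-122, 91), (-124, 91)]
3 [(-80, 137), (-82, 143), (-84, 142), (-86, 121), (-88, 105), (-90, 93), (-92, 94), (-94, 92), (-96, 85), (-98, 75), (-100, 65), (-102, 81), (-104, 92), (-106, 97), (-108, 97), (-110, 96), (-112, 94), (-114, 94), (-116, 96), (-118, 95), (-120, 95), (-122, 95), (-124, 95)]
```

```bash
python3 - <<'E'
from h import *
P=[r.camera('scene') for _ in range(4)]
p=np.mean([a[0] for a in P],0).astype(np.uint8)
g=cv2.cvtColor(p,cv2.COLOR_RGB2GRAY).astype(np.float32)
def prof(x,z,ys):
    q=np.array([proj('scene',[*s2w(x,y),z]) for y in ys],np.float32)
    return cv2.remap(g,q[None,:,0],q[None,:,1],cv2.INTER_LINEAR)[0]
ys=np.arange(-90,-112,-1.)
for x,z in[(-13,.052),(-10,.052),(-17,.052),(0,.046),(-4,.046),(4,.046)]:
    v=prof(x,z,ys);print(x,z,[(int(y),int(k)) for y,k in zip(ys,v)])
ys=np.arange(-45,-66,-1.)
for x in(-13,-17):print("inner",[(int(y),int(k)) for y,k in zip(ys,prof(x,.052,ys))])
a=cv2.resize(p[183:213,258:292],None,fx=20,fy=20,interpolation=cv2.INTER_CUBIC);a=np.clip(a.astype(float)*1.6,0,255).astype(np.uint8)
cv2.imwrite('pics/mark.png',a[:,:,::-1])
cp=lambda X:((proj('scene',X)-[258,183]+.5)*20-.5).round(0)
print(cp([*s2w(0,-100),.046]),cp([*s2w(-13,-100),.052]),cp([*s2w(-13,-55),.052]))
E
```

```text
-13 0.052 [(-90, 55), (-91, 51), (-92, 47), (-93, 45), (-94, 45), (-95, 45), (-96, 45), (-97, 51), (-98, 57), (-99, 63), (-100, 67), (-101, 71), (-102, 76), (-103, 78), (-104, 79), (-105, 79), (-106, 80), (-107, 79), (-108, 78), (-109, 77), (-110, 74), (-111, 71)]
-10 0.052 [(-90, 45), (-91, 42), (-92, 39), (-93, 37), (-94, 38), (-95, 40), (-96, 41), (-97, 47), (-98, 52), (-99, 58), (-100, 64), (-101, 69), (-102, 75), (-103, 78), (-104, 79), (-105, 80), (-106, 80), (-107, 79), (-108, 77), (-109, 75), (-110, 73), (-111, 70)]
-17 0.052 [(-90, 72), (-91, 69), (-92, 66), (-93, 63), (-94, 61), (-95, 58), (-96, 57), (-97, 61), (-98, 64), (-99, 68), (-100, 71), (-101, 74), (-102, 77), (-103, 78), (-104, 79), (-105, 79), (-106, 79), (-107, 78), (-108, 78), (-109, 77), (-110, 75), (-111, 72)]
0 0.046 [(-90, 94), (-91, 94), (-92, 94), (-93, 94), (-94, 92), (-95, 88), (-96, 84), (-97, 79), (-98, 74), (-99, 68), (-100, 67), (-101, 75), (-102, 82), (-103, 90), (-104, 92), (-105, 94), (-106, 96), (-107, 96), (-108, 96), (-109, 96), (-110, 95), (-111, 95)]
-4 0.046 [(-90, 85), (-91, 84), (-92, 84),
[... 312 characters left out ...]
, 83), (-98, 76), (-99, 69), (-100, 65), (-101, 73), (-102, 81), (-103, 89), (-104, 91), (-105, 94), (-106, 96), (-107, 97), (-108, 96), (-109, 96), (-110, 95), (-111, 95)]
inner [(-45, 124), (-46, 124), (-47, 125), (-48, 122), (-49, 119), (-50, 117), (-51, 111), (-52, 103), (-53, 96), (-54, 88), (-55, 82), (-56, 77), (-57, 71), (-58, 69), (-59, 68), (-60, 67), (-61, 67), (-62, 68), (-63, 69), (-64, 70), (-65, 70)]
inner [(-45, 122), (-46, 122), (-47, 122), (-48, 120), (-49, 117), (-50, 115), (-51, 109), (-52, 102), (-53, 95), (-54, 90), (-55, 85), (-56, 81), (-57, 78), (-58, 79), (-59, 79), (-60, 80), (-61, 82), (-62, 84), (-63, 85), (-64, 86), (-65, 85)]
[247. 270.] [245. 195.] [522. 194.]
```

View pics/mark.png

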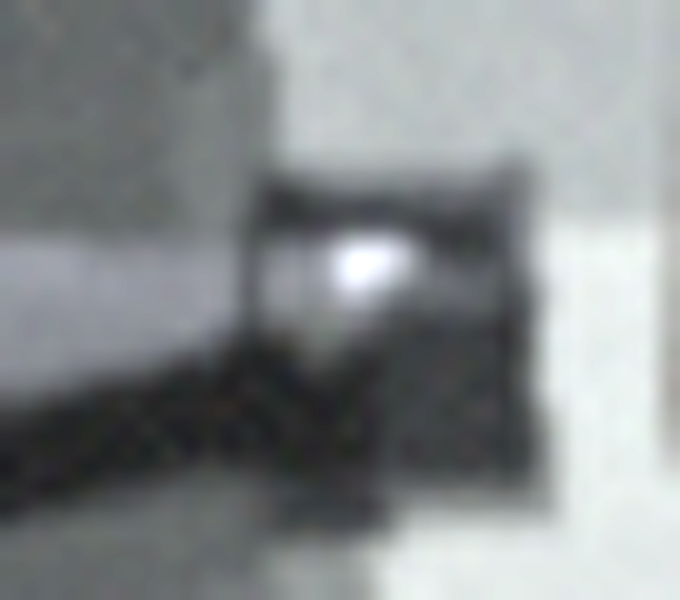

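Request:
{"fn": "move_arm", "kwargs": {
  "claw": [0.95,0.9,0.85,0.8,0.8],
  "delta_pos": [
    [-0.5,-4,0],
    [-0.5,-4,0],
    [-0.5,-1.5,0],
    [-0.5,0,0],
    [-0.5,0,0]
  ],
  "dr": [
    [0,-0.2,0],
    [0,0,0],
    [0,0,0],
    [0,0,0],
    [0,0,0]
  ],
  "grip_force": 30
}}

```text
clock: 11.87
tcp_pos: [0.5362, 0.0183, 0.0304]
ee_rot: [0.698, 0.716, 0.006, 0.003]
wrist_force: [2.1, 5.1, -4.2]
grip_width: 0.068
```

```bash
cat > st.py <<'E'
from h import *
s=r.get_state();plan([*s2w(29,-161.4),.028],91,n=1,pr=False);c=w2s(s['tcp_pos']);print("stand tcp",c.round(1),"fingers",c[0]-s['grip_width']*500,c[0]+s['grip_width']*500)
print((Ro.from_quat(s['ee_rot']).as_matrix()[:,2]).round(3))
E
python3 st.py
```

```text
clk 11.87 pos [0.5362 0.0183 0.0304] x-yaw 91.42 dist [ 6.1  0.1 -2.4] F [ 2.1  5.1 -4.2] gw 0.068
stand tcp [  22.9 -161.4] fingers -11.084525861377148 56.952696301589455
[ 0.013  0.005 -1.   ]
```

Request:
{"fn": "move_arm", "kwargs": {
  "claw": [0.75,0.7,0.65,0.6,0.6],
  "delta_pos": [
    [-0.5,-4,1],
    [-0.5,-4,0.5],
    [-0.5,-2,0],
    [-0.5,0,0],
    [-0.5,0,0]
  ],
  "dr": [
    [0,-0.4,0.3],
    [0,0,0],
    [0,0,0],
    [0,0,0],
    [0,0,0]
  ]
}}

```text
clock: 12.28
tcp_pos: [0.5284, 0.0178, 0.0307]
ee_rot: [0.7, 0.715, 0.008, 0.007]
wrist_force: [2.5, 5.7, -5.7]
grip_width: 0.0514
```

```bash
python3 st.py
```

```text
clk 12.28 pos [0.5284 0.0178 0.0307] x-yaw 91.22 dist [13.9  0.6 -2.7] F [ 2.5  5.7 -5.7] gw 0.0514
stand tcp [  15.  -161.8] fingers -10.666160362821314 40.75387627547813
[ 0.021  0.001 -1.   ]
```

Request:
{"fn": "move_arm", "kwargs": {
  "claw": [0.55,0.5,0.45,0.42,0.42],
  "delta_pos": [
    [0,-4,1],
    [0,-3,1],
    [-0.3,-2,0],
    [-0.3,0,0],
    [-0.3,0,0]
  ],
  "dr": [
    [0.8,0,0.2],
    [0.3,0,0],
    [0,0,0],
    [0,0,0],
    [0,0,0]
  ]
}}

```text
clock: 12.7
tcp_pos: [0.5212, 0.0199, 0.0304]
ee_rot: [0.699, 0.715, 0.005, 0.002]
wrist_force: [1.6, 3.9, -3.6]
grip_width: 0.036
```

```bash
python3 st.py; python3 look.py sq1
```

```text
clk 12.7 pos [0.5212 0.0199 0.0304] x-yaw 91.27 dist [21.1 -1.5 -2.4] F [ 1.6  3.9 -3.6] gw 0.036
stand tcp [   7.9 -159.5] fingers -10.101179214643741 25.93108802604921
[ 0.009  0.004 -1.   ]
clk 12.7 pos [0.5212 0.0199 0.0304] x-yaw 91.27 dist [21.1 -2.1 -2.4] F [ 1.6  3.9 -3.6] gw 0.036
stand tcp [   7.9 -159.5]
mouth_mid [421.8 346.4]
mouth_mx [420.9 333.2]
mouth_px [422.8 359.6]
foot_end [ 15.4 371.2]
foot_in [ 70.3 370.9]
mark_minus5 [438.8 346.3]
leg far y [-216.3 -216.1 -215.9 -215.8 -213.1 -212.9]
0 [(-80, 136), (-82, 125), (-84, 115), (-86, 108), (-88, 102), (-90, 97), (-92, 89), (-94, 78), (-96, 63), (-98, 63), (-100, 69), (-102, 86), (-104, 95), (-106, 98), (-108, 96), (-110, 94), (-112, 95), (-114, 94), (-116, 93), (-118, 95), (-120, 95), (-122, 93), (-124, 94)]
-3 [(-80, 129), (-82, 114), (-84, 101), (-86, 95), (-88, 91), (-90, 87), (-92, 82), (-94, 73), (-96, 60), (-98, 61), (-100, 68), (-102, 82), (-104, 89), (-106, 92), (-108, 90), (-110, 89), (-112, 90), (-114, 89), (-116, 88), (-118, 91), (-120, 91), (-122, 90), (-124, 91)]
3 [(-80, 120), (-82, 118), (-84, 113), (-86, 108), (-88, 104), (-90, 101), (-92, 93), (-94, 82), (-96, 67), (-98, 67), (-100, 72), (-102, 86), (-104, 95), (-106, 98), (-108, 97), (-110, 96), (-112, 97), (-114, 96), (-116, 95), (-118, 96), (-120, 96), (-122, 95), (-124, 95)]
```

View pics/sq1.png

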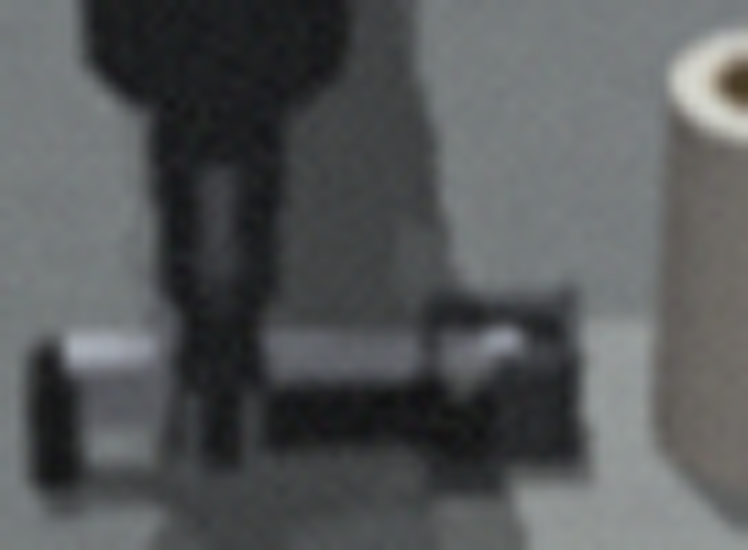

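Request:
{"fn": "move_arm", "kwargs": {
  "claw": [0.44,0.44,0.44,0.44,0.44],
  "delta_pos": [
    [-3,0,1],
    [-1.2,0,0],
    [-0.6,0,0],
    [-0.6,0,0],
    [-0.6,0,0]
  ],
  "dr": [
    [0.4,-0.2,0.2],
    [0,0,0],
    [0,0,0],
    [0,0,0],
    [0,0,0]
  ]
}}

```text
clock: 13.27
tcp_pos: [0.5217, 0.0195, 0.0301]
ee_rot: [0.699, 0.716, 0.004, -0.001]
wrist_force: [0.7, 5.9, -0.1]
grip_width: 0.0376
```

```bash
cat > mk.py <<'E'
from h import *
P=[r.camera('scene') for _ in range(3)]
p=np.mean([a[0] for a in P],0)
g=cv2.cvtColor(p.astype(np.float32),cv2.COLOR_RGB2GRAY)
ys=np.arange(-88,-110,-.5)
def prof(x,z):
    q=np.array([proj('scene',[*s2w(x,y),z]) for y in ys],np.float32)
    return cv2.remap(g,q[None,:,0],q[None,:,1],cv2.INTER_LINEAR)[0]
v=np.mean([prof(x,.046) for x in(-4,-2,0,2,4)],0)
b=np.median(v[ys<-104]);w=np.clip(b-v-8,0,None);k=ys>-104
print("mark",(w*ys)[k].sum()/w[k].sum(),"min",ys[np.argmin(v)],"(aim about -99.2)")
E
python3 st.py; python3 mk.py
```

```text
clk 13.27 pos [0.5217 0.0195 0.0301] x-yaw 91.38 dist [20.6 -1.1 -2.1] F [ 0.7  5.9 -0.1] gw 0.0376
stand tcp [   8.4 -160. ] fingers -10.416901104400008 27.212172413688233
[ 0.005  0.007 -1.   ]
mark -97.86184864427075 min -96.5 (aim about -99.2)
```

Request:
{"fn": "move_arm", "kwargs": {
  "claw": [0.44,0.44,0.44,0.44,0.44],
  "delta_pos": [
    [-3,0,0.5],
    [-2,0,0],
    [-1,0,0],
    [-0.8,0,0],
    [-0.8,0,0]
  ],
  "dr": [
    [0.2,-0.4,0.3],
    [0,0,0],
    [0,0,0],
    [0,0,0],
    [0,0,0]
  ]
}}

```text
clock: 13.83
tcp_pos: [0.5217, 0.0194, 0.03]
ee_rot: [0.698, 0.716, 0.005, -0.001]
wrist_force: [1.1, 6.4, 0.0]
grip_width: 0.0375
```

```bash
python3 st.py; python3 mk.py
```

```text
clk 13.83 pos [0.5217 0.0194 0.03  ] x-yaw 91.48 dist [20.7 -1.  -2. ] F [1.1 6.4 0. ] gw 0.0375
stand tcp [   8.4 -160.1] fingers -10.359570633903605 27.093494639992674
[ 0.005  0.009 -1.   ]
mark -97.8762094662288 min -99.5 (aim about -99.2)
```

Request:
{"fn": "move_arm", "kwargs": {
  "claw": [0.44,0.44,0.44,0.44,0.44],
  "delta_pos": [
    [-3,0,0.5],
    [-3,0,0],
    [-3,0,0],
    [-2,0,0],
    [-1.5,0,0]
  ],
  "dr": [
    [0.2,-0.5,0.3],
    [0,0,0],
    [0,0,0],
    [0,0,0],
    [0,0,0]
  ]
}}

```text
clock: 14.4
tcp_pos: [0.5216, 0.0195, 0.0301]
ee_rot: [0.696, 0.718, 0.007, -0.003]
wrist_force: [1.5, 6.7, 0.3]
grip_width: 0.0374
```

```bash
python3 st.py; python3 mk.py
```

```text
clk 14.4 pos [0.5216 0.0195 0.0301] x-yaw 91.75 dist [20.7 -1.  -2.1] F [1.5 6.7 0.3] gw 0.0374
stand tcp [   8.3 -160. ] fingers -10.356193520103083 27.04947540388585
[ 0.005  0.015 -1.   ]
mark -98.20810003975902 min -99.5 (aim about -99.2)
```

Request:
{"fn": "move_arm", "kwargs": {
  "claw": [0.46,0.46,0.46,0.46,0.46],
  "delta_pos": [
    [-4,0,0.5],
    [-4,0,0],
    [-4,0,0],
    [-4,0,0],
    [-4,0,0]
  ],
  "dr": [
    [0.2,-0.9,0.7],
    [0,-0.3,0.2],
    [0,-0.3,0.2],
    [0,-0.3,0.2],
    [0,-0.3,0.2]
  ]
}}

```text
clock: 14.97
tcp_pos: [0.5227, 0.0175, 0.0298]
ee_rot: [0.701, 0.713, 0.002, 0.003]
wrist_force: [-0.1, 11.9, -1.3]
grip_width: 0.0393
```

```bash
python3 st.py; python3 mk.py
```

```text
clk 14.97 pos [0.5227 0.0175 0.0298] x-yaw 90.95 dist [19.6  1.  -1.8] F [-0.1 11.9 -1.3] gw 0.0393
stand tcp [   9.4 -162. ] fingers -10.295093485304655 28.998259609687594
[ 0.008 -0.001 -1.   ]
mark -99.29525271140491 min -99.5 (aim about -99.2)
```

Request:
{"fn": "move_arm", "kwargs": {
  "claw": [0.42,0.36,0.3,0.2,0],
  "delta_pos": [
    [-1.5,-2,0.3],
    [-1.5,-1,0],
    [-1.5,0,0],
    [-1.5,0,0],
    [-1.5,0,0]
  ],
  "dr": [
    [0,0,0],
    [0,0,0],
    [0,0,0],
    [0,0,0],
    [0,0,0]
  ],
  "grip_force": 40
}}

```text
clock: 15.53
tcp_pos: [0.5201, 0.0184, 0.0305]
ee_rot: [0.699, 0.715, 0.007, 0.001]
wrist_force: [0.9, 9.4, -2.5]
grip_width: 0.0261
```

```bash
python3 st.py; python3 mk.py
```

```text
clk 15.53 pos [0.5201 0.0184 0.0305] x-yaw 91.37 dist [22.2 -0.  -2.5] F [ 0.9  9.4 -2.5] gw 0.0261
stand tcp [   6.8 -161. ] fingers -6.212020192005578 19.873387919039104
[ 0.012  0.008 -1.   ]
mark -99.0044043282383 min -99.5 (aim about -99.2)
```

Request:
{"fn": "move_arm", "kwargs": {
  "claw": [0,0,0,0,0],
  "delta_pos": [
    [-1,0,0],
    [-1,0,0],
    [-1,0,0],
    [-1,0,0],
    [-1,0,0]
  ],
  "dr": [
    [0,0,0],
    [0,0,0],
    [0,0,0],
    [0,0,0],
    [0,0,0]
  ],
  "grip_force": 70
}}

```text
clock: 16.1
tcp_pos: [0.5201, 0.0184, 0.0306]
ee_rot: [0.699, 0.715, 0.009, -0.0]
wrist_force: [1.7, 8.7, -1.4]
grip_width: 0.0248
```

```bash
python3 st.py; python3 mk.py; python3 look.py fin1 |head -3; python3 - <<'E'
from h import *
p,_=r.camera('scene');cv2.imwrite('pics/fin_full.png',p[:,:,::-1])
a=cv2.resize(p[183:213,258:292],None,fx=20,fy=20,interpolation=cv2.INTER_CUBIC);a=np.clip(a.astype(float)*1.6,0,255).astype(np.uint8)
cv2.imwrite('pics/mark2.png',a[:,:,::-1])
E
```

```text
clk 16.1 pos [0.5201 0.0184 0.0306] x-yaw 91.37 dist [22.3 -0.  -2.6] F [ 1.7  8.7 -1.4] gw 0.0248
stand tcp [   6.8 -161. ] fingers -5.659102485852066 19.159805938821847
[ 0.013  0.014 -1.   ]
mark -99.25048142855884 min -99.5 (aim about -99.2)
clk 16.25 pos [0.52   0.0185 0.0306] x-yaw 91.37 dist [22.3 -0.6 -2.6] F [ 2.   8.4 -2. ] gw 0.025
stand tcp [   6.7 -161. ]
mouth_mid [421.8 346.4]
```

View pics/fin1.png

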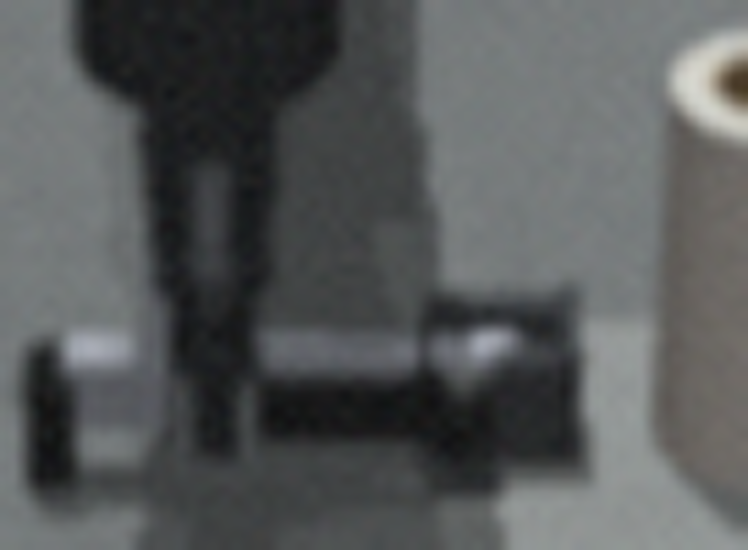

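View pics/mark2.png

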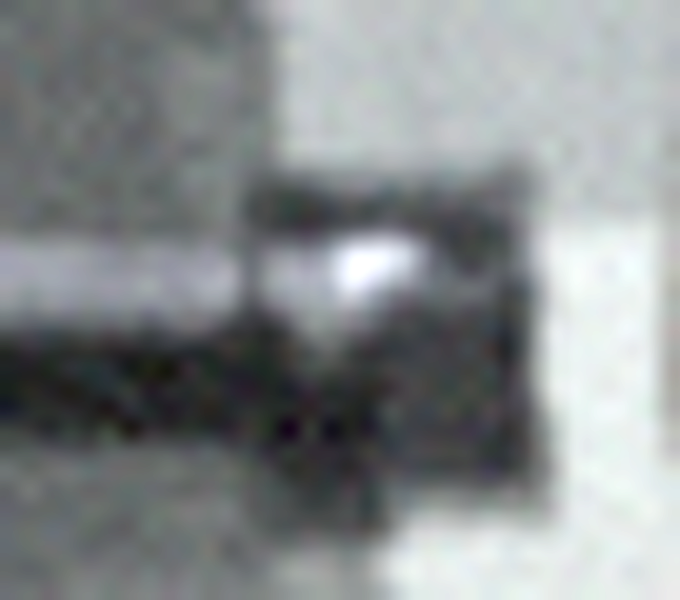

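View pics/fin_full.png

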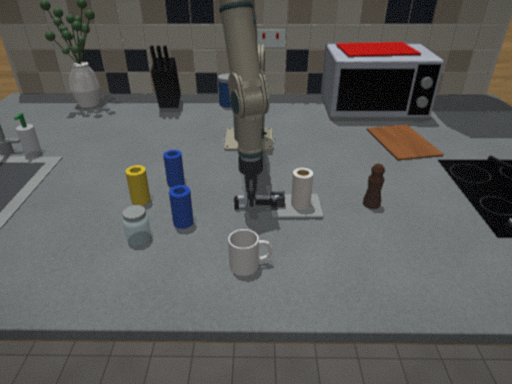

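```bash
python3 -c "
from station import r
print(r.sign_off());s=r.get_state();print(s['clock'],s['tcp_pos'],s['grip_width'],s['wrist_force'])"
```

```text
the job is handed in; nothing more can be done
None
the job is handed in; nothing more can be done
```

The job is handed in at about 16.3 s of the 51 s allowed. The roll is on the spindle, the leg is held at its mark, and the lever is closed. No verdict was given.

**Roll:** The white roll is over the spindle and stands on the base. The camera read its top at about 0.138 m, against the 0.134 m expected.

**Leg and mark:** I pulled the leg out by its lug. The dark line reads stand y of about −99.25 mm. The collar's mouth edge reads about −99 mm in the same picture, so the line is within about 1 mm of level.

**Lever:** I squeezed it closed, and it lies parallel to the leg in the last picture. The finger opening read 25 mm, a little under the 27 mm given for leg and lever together. I put the difference down to the pads giving way and the foot of the reading being slightly off.

**Hold:** The gripper was still holding at hand-in, with the grip set to 70 N and a wrist force of about 9 N.

**Bystanders:** The mug, pepper mill, jar and the blue and yellow rolls look to be in their starting places in the last full picture.

**Checks that disagreed:**
- While the lever was closing, the leg slipped back about 2 mm. I pulled it out to the mark again, at about 12 N, before the final squeeze.
- My stand frame and the scene camera differ by about 1 mm. I went by the collar edge in the picture.

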